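# Make up the burnishing head on its spindle

### The job

Put the edge-burnisher's parts on their spindles: on the tall spindle first the steel flange (disc down, hub up), then the broad grooved wooden wheel, then the steel cap over the spindle's end; the slim wooden wheel goes on the short spindle, at any point in the work. Each must sit flat and fully down on what is below it. Leave the jar, the tin and the mallet where they are.

Things in the scene. Friction and masses are not known exactly. Their poses are not given: they have to be found in the camera images.
- tall_spindle: Fixed upright spindle: dark steel round foot 72 mm in diameter and 10 mm thick, with a bare steel post 10 mm in diameter with a rounded end, in its middle; the post's end is 76 mm above the bench. Origin: centre of the foot's underside, on the bench; z up along the post.
- short_spindle: Fixed upright spindle: dark wooden square foot 64 x 64 mm and 16 mm thick, with a steel post 10 mm in diameter with a rounded end, in its middle; the post's end is 48 mm above the bench. Origin: centre of the foot's underside, on the bench; z up along the post.
- flange: Loose steel flange, 0.19 to 0.33 kg: a disc 60 mm in diameter and 8 mm thick, below, with a round hub 34 mm in diameter on it, to 26 mm total height; through bore 19 mm in diameter. Starts lying hub up. Origin: centre of the disc's underside; z up, towards the hub. Grip it by the hub.
- broad_wheel: Loose broad wooden wheel, about 45 g: 46 mm in diameter, 28 mm high, with one groove around its middle (40 mm in diameter there, from 10 to 18 mm height); through bore 19 mm in diameter. Starts lying flat; keep this side up. Origin: centre of its underside; z up.
- slim_wheel: Loose slim wooden wheel, about 35 g: plain disc 56 mm in diameter, 18 mm high; through bore 19 mm in diameter. Starts lying flat; keep this side up. Origin: centre of its underside; z up.
- cap: Loose steel cap, about 0.11 kg: round, 32 mm in diameter, 24 mm high, closed flat top; from below a blind bore 19 mm in diameter and 16 mm deep. Starts standing on its open end. Origin: centre of its underside (the open end); z up.
- jar: Bystander: closed amber glass jar, 52 mm in diameter, 65 mm high, loose, standing among the parts. Origin: centre of its underside. Leave it.
- tin: Bystander: yellow closed tin, 68 x 98 x 38 mm, loose, on the far side of the bench. Origin: centre of its underside. Leave it.
- mallet: Bystander: wooden mallet lying on the far side of the bench, head 55 x 60 x 55 mm, handle 22 mm in diameter and 190 mm long along its y, loose. Origin: centre of the head's underside. Leave it.
Mind the look-alikes: they are no part of the job. Of the things that look like the short_spindle, the middle-sized one is meant. What is shaped like the cap but purple is not meant.

How it is judged:
By the outcome, as a careful person would: the job done as asked, in the order asked, and still so for the second after the job is handed in, with the robot touching nothing.
It also fails if it takes over 120 s, if anything falls off the work surface, if the arm or the gripper's body presses on something with over 40 N, if the wrist force passes 120 N, or if a joint passes its speed limit or range.

### The arm

A 6-joint arm with a two-finger parallel gripper is mounted at the origin on the work surface. World frame = base frame: x ahead of the robot, y to its left, z up, the work surface at z = 0. Lengths are in m, angles in rad, forces in N, time in s.
With the tool pointing down it reaches from about 0.375 to 0.9 m from the base axis. Payload 3.1 kg.
Tool frame: the origin (TCP) lies at the very end of the fingers, on their centre line; the grasp point (between the pads) lies 19 mm behind it; z points along the fingers, y is the direction in which the jaws open and shut (so a half turn about z gives the same grasp; the last joint's range is limited). The gripper opens to 87 mm and grips with 3 to 60 N. Pads are 19 mm wide; open, the fingers measure 117 mm over their backs; the gripper's body (75 mm by 190 mm) begins 51 mm behind the grasp point.
Start: joints at [1.127, 0.527, 1.433, -0, 1.181, -0.178], TCP at [0.164, 0.603, 0.223] pointing down, gripper open.
Joint ranges: [-3.08, 3.08], [-0.75, 2.2], [0.22, 2.44], [-1.43, 4.57], [0, 2.65], [-2.85, 2.85]. Speed limits (rad/s): [2.79, 2.79, 3.14, 3.14, 3.14, 3.14].

### API

Orientations are given as a unit quaternion [x, y, z, w].
In Python, from rig import robot gives the robot as it stands. The module is installed in compiled form; this text tells all that it offers.
- The arm moves only by the tool send_rows, never from a script. Its argument "deltas" is a list of rows, each an object of numbers: "tx", "ty", "tz": the shift along the tool's x, y, z in cm; "rx", "ry", "rz": the turn, a rotation vector about the tool's x, y, z in rad. A call has 1 to 5 rows; each row is the pose to reach, as a shift and turn from the pose commanded when the call began, along the tool's axes at that moment; what a row does not reach only later rows make up. A row lasts 1/12 s, in which the tool goes at most 41.7 mm and 7.16 degrees, less where a joint would pass 70% of its speed; a pose out of reach is approached as far as the arm can. A call with a gripper value outside its range is refused whole. "claw" is the finger opening in cm, from 0 to 8.7, set as the call begins (left out, the last holds). The fingers move at their own pace and stop on an object; "squeeze" is the grip in N (left out, the last holds). Time passes only in rows, so rows that repeat a pose let the fingers close. It gives the time, the measured TCP pose, the force and the opening at its end, in the units of the state.
- robot.get_obs(): the state, without advancing time (a new reading comes with each control period).
- robot.camera(name): name is "scene" or "side" or "wrist"; returns a dict with "color" (420x560x3 uint8, red, green, blue), "z_map" (420x560 float32, m along the optical axis (not along the pixel's ray), 0 where there is no reading), "intrinsics" (3x3 intrinsics, pixels), "distortion" ([k1, k2, p1, p2, k3] as OpenCV has them; the pictures are not rectified), "R" (3x3) and "t" (3): a world point X has camera coordinates R X + t; the wrist camera has in their place "tool_from_camera" (4x4, takes a point from camera to tool coordinates, whose origin is the TCP and whose axes are the flange's). Camera axes: x right, y down, z forward; pixel columns grow to the right and rows downward; lengths in m; the calibration is good to about 2 mm. A picture is of the moment at which its call begins: read the wrist's pose just before it.
- robot.hand_in(): hands the job in, once; it reports no verdict.
Trained networks look in the newest picture that a camera, given by its name, has taken for a name from the list of things; names that differ only in an ending like _2 or _b are one class to them, and where a whole thing is asked for, a point or a joint stands for the part that bears it (a point fixed in the world has none). Each returns a list of dicts, best first, with "p" (0 to 1); they miss things now and then, are a little off and sometimes report something else, mostly with a low value. They report only what shows in the picture. A call takes as long as a camera call. They do not tell look-alikes from the thing itself.
- robot.outline_of(label, camera): "pixels" (420x560 bool, what is visible of it) and "xy" ([column, row] in pixels, amid what is visible of it).
- robot.tip_of(label, camera): "xy" ([column, row] in pixels: a listed point, or the origin of a listed thing).
The state is a dict: "time": time; "q": joint angles; "joint_velocities": joint speeds; "joint_torque": joint torques, N m; "position": TCP position; "tool_rot": TCP orientation; "ft_force": force on the tool from outside, world axes, zero at the start; "moment": the same for the moment, N m; "grip_width": finger opening in m.
Only numpy, scipy, OpenCV 4.12 (cv2) and the standard library are available. Lean on these libraries where they do the work, as an engineer would, in place of code of your own. Each camera call takes 0.05 s, during which the arm holds its last target.

## Working session

There is one attempt and no reset: what is moved stays moved. The work goes in short steps, Python scripts to look and compute and a tool call to move; the robot and the scene stay as the last step left them, time stands still between calls to the robot, and variables do not carry over. Pictures are saved under pics/ and viewed, and the job is handed in when it is done.

Besides the shell and the picture viewer there is one more tool, called after "Emit:" as a command line: name --argument value ..., lists and objects as JSON in quotes. send_rows: Moves the arm, as the interface text tells. Its arguments: {"type":"object","properties":{"deltas":{"type":"array","items":{"type":"object","properties":{"tx":{"type":"number"},"ty":{"type":"number"},"tz":{"type":"number"},"rx":{"type":"number"},"ry":{"type":"number"},"rz":{"type":"number"}}}},"claw":{"type":"number"},"squeeze":{"type":"number"}},"required":["deltas"]}

```bash
mkdir -p pics; ls
python3 - <<'E'
from rig import robot
import cv2
print(robot.get_obs())
for n in ("scene","side","wrist"):
    c=robot.camera(n)
    cv2.imwrite(f"pics/{n}0.png",c["color"][:,:,::-1])
    print(n,c["intrinsics"],c["distortion"],c.get("R"),c.get("t"),c.get("tool_from_camera"))
E
```

```text
pics
{'time': 0.0, 'q': array([ 1.12748670e+00,  5.28448639e-01,  1.43388326e+00, -1.48974898e-05,
        1.18139275e+00, -1.78464750e-01]), 'joint_velocities': array([ 3.87831179e-04, -5.16238041e-05,  1.53639862e-03, -8.93394746e-04,
        2.35849886e-04, -5.83201982e-04]), 'joint_torque': array([-2.76491824e-05, -4.40038741e+01, -1.76595175e+01,  6.33200677e-02,
        5.82181779e-02, -1.58486851e-04]), 'position': array([0.16323942, 0.60255773, 0.22158846]), 'tool_rot': array([ 1.32032871e-01,  9.91244765e-01, -1.01700301e-03, -3.19534270e-04]), 'ft_force': array([-0.62155898,  0.43976235, -0.40480976]), 'moment': array([ 0.03622271, -0.0285057 ,  0.01301658]), 'grip_width': 0.08707306596472732}
scene [[383.26755814   0.         282.65500069]
 [  0.         383.26755814 209.82700594]
 [  0.           0.           1.        ]] [-0.08739825  0.          0.          0.          0.        ] [[-0.70834077  0.70561981  0.01881579]
 [ 0.43662811  0.45894495 -0.7737735 ]
 [-0.55462532 -0.53987982 -0.63318287]] [ 0.36526914 -0.22621026  1.38747663] None
side [[395.27043875   0.         280.45619496]
 [  0.         395.27043875 208.12486944]
 [  0.           0.           1.        ]] [-0.06645735  0.          0.          0.          0.        ] [[ 0.93857781 -0.34462775 -0.01741833]
 [-0.20245658 -0.5090995  -0.83655784]
 [ 0.27943339  0.78870109 -0.54760166]] [-0.52836995  0.16519606  0.81718227] None
wrist [[294.55562643   0.         280.6547485 ]
 [  0.         294.55562643 209.45993868]
 [  0.           0.           1.        ]] [-0.0008948  0.         0.         0.         0.       ] None None [[ 6.18618197e-04 -9.53549714e-01 -3.01235057e-01  8.25539374e-02]
 [ 9.99999803e-01  6.20932392e-04  8.80646836e-05  6.72057261e-04]
 [ 1.03072551e-04 -3.01235052e-01  9.53549911e-01 -1.60439547e-01]
 [ 0.00000000e+00  0.00000000e+00  0.00000000e+00  1.00000000e+00]]
```

View pics/scene0.png

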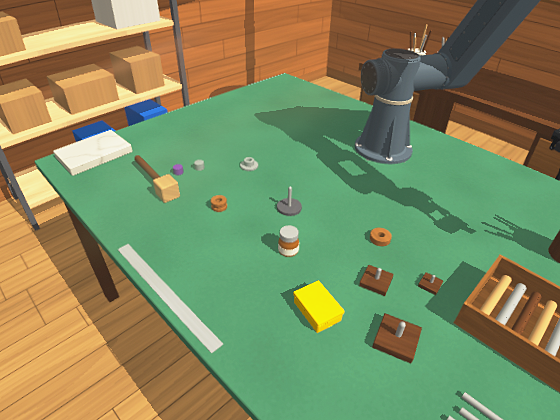

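View pics/side0.png

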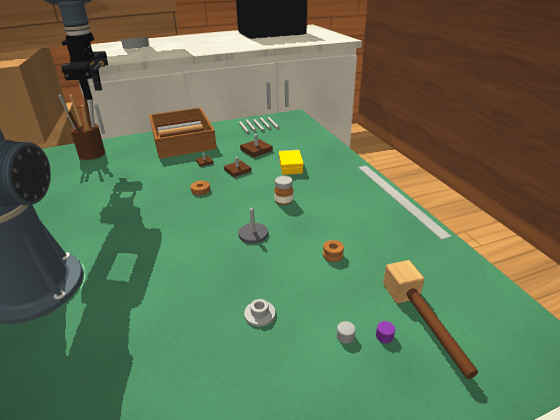

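View pics/wrist0.png

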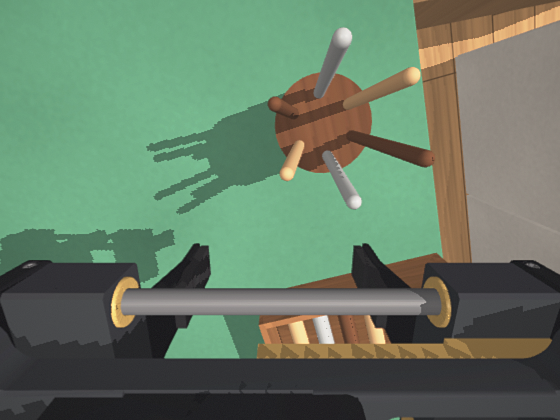

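Candidates in the scene picture:
- **Short spindle:** square feet at (376,278), (430,282) and (398,335). The middle-sized one should be (376,278).
- **Cap:** grey at (199,165). The purple one at (178,170) is not meant.
- **Slim wheel:** (380,237).
- **Broad wheel:** (219,203).

Next I'll measure them.

```bash
cat > h.py <<'E'
from rig import robot
import numpy as np, cv2
from scipy.spatial.transform import Rotation as Ro
def cam(n):
    o=robot.get_obs(); c=robot.camera(n); 
    if n=="wrist":
        T=np.eye(4);T[:3,:3]=Ro.from_quat(o["tool_rot"]).as_matrix();T[:3,3]=o["position"]
        W=T@c["tool_from_camera"]
        c["R"]=W[:3,:3].T; c["t"]=-c["R"]@W[:3,3]
    c["o"]=o
    return c
def rays(c,uv):
    p=cv2.undistortPoints(np.asarray(uv,float).reshape(-1,1,2),c["intrinsics"],np.array(c["distortion"],float)).reshape(-1,2)
    return np.c_[p,np.ones(len(p))]
def world(c,uv,z=None):
    r=rays(c,uv)
    if z is None:
        uvi=np.round(np.asarray(uv)).astype(int).reshape(-1,2)
        d=c["z_map"][uvi[:,1],uvi[:,0]]
        return (r*d[:,None]-c["t"])@c["R"]
    C=-c["R"].T@c["t"]; D=r@c["R"]
    s=(z-C[2])/D[:,2]
    return C+s[:,None]*D
def proj(c,X):
    rv,_=cv2.Rodrigues(c["R"])
    return cv2.projectPoints(np.asarray(X,float).reshape(-1,1,3),rv,c["t"],c["intrinsics"],np.array(c["distortion"],float))[0].reshape(-1,2)
def maskpts(c,m):
    v,u=np.nonzero(m); w=world(c,np.c_[u,v]); return w[c["z_map"][v,u]>0]
E
python3 - <<'E'
from h import *
for n in ("scene","side"):
    c=cam(n)
    for l in ["tall_spindle","short_spindle","flange","broad_wheel","slim_wheel","cap","jar","tin","mallet"]:
        for r,kind in [(robot.outline_of(l,n),"o")]:
            for d in r:
                if d["p"]<.2: continue
                P=maskpts(c,d["pixels"])
                if len(P)<4: continue
                lo,hi=np.percentile(P,3,axis=0),np.percentile(P,97,axis=0)
                print(n,l,round(d["p"],2),np.round(d["xy"]),len(P),"mid",np.round((lo+hi)/2,3),"ext",np.round(hi-lo,3),"zmax",round(P[:,2].max(),3), "zmin", round(P[:,2].min(),3))
E
```

```text
scene tall_spindle 0.6 [289. 206.] 371 mid [0.499 0.008 0.032] ext [0.062 0.063 0.058] zmax 0.075 zmin -0.002
scene tall_spindle 0.45 [249. 164.] 160 mid [ 0.44  -0.242  0.016] ext [0.044 0.051 0.022] zmax 0.028 zmin -0.001
scene short_spindle 0.74 [397. 338.] 1519 mid [0.65  0.465 0.027] ext [0.085 0.08  0.043] zmax 0.062 zmin -0.0
scene short_spindle 0.63 [377. 282.] 664 mid [0.551 0.345 0.018] ext [0.065 0.063 0.033] zmax 0.047 zmin -0.002
scene short_spindle 0.59 [429. 285.] 313 mid [0.463 0.44  0.014] ext [0.043 0.041 0.023] zmax 0.033 zmin -0.001
scene flange 0.53 [245. 162.] 144 mid [ 0.441 -0.24   0.016] ext [0.043 0.048 0.022] zmax 0.028 zmin 0.004
scene broad_wheel 0.52 [221. 205.] 248 mid [ 0.643 -0.134  0.014] ext [0.039 0.039 0.029] zmax 0.03 zmin -0.004
scene slim_wheel 0.59 [376. 237.] 304 mid [0.419 0.268 0.01 ] ext [0.049 0.046 0.018] zmax 0.021 zmin -0.002
scene slim_wheel 0.22 [162. 181.] 734 mid [ 0.721 -0.368  0.027] ext [0.053 0.226 0.054] zmax 0.057 zmin -0.004
scene cap 0.43 [176. 166.] 106 mid [ 0.624 -0.384  0.011] ext [0.038 0.06  0.026] zmax 0.025 zmin -0.
[... 663 characters left out ...]
.] 663 mid [ 0.431 -0.249  0.015] ext [0.052 0.044 0.023] zmax 0.028 zmin -0.0
side slim_wheel 0.61 [198. 187.] 229 mid [0.41  0.262 0.009] ext [0.047 0.052 0.017] zmax 0.019 zmin -0.003
side cap 0.54 [346. 331.] 297 mid [ 0.556 -0.35   0.014] ext [0.027 0.025 0.021] zmax 0.025 zmin 0.0
side cap 0.54 [385. 331.] 381 mid [ 0.623 -0.373  0.012] ext [0.029 0.029 0.026] zmax 0.026 zmin -0.003
side jar 0.77 [282. 188.] 473 mid [0.615 0.117 0.033] ext [0.045 0.039 0.062] zmax 0.065 zmin -0.003
side tin 0.68 [289. 163.] 478 mid [0.701 0.291 0.022] ext [0.07  0.091 0.031] zmax 0.039 zmin 0.002
side mallet 0.91 [420. 297.] 2593 mid [ 0.71  -0.384  0.03 ] ext [0.048 0.238 0.05 ] zmax 0.057 zmin -0.003
```

Emit:
send_rows --deltas '[{"tx": -2.8, "ty": -2.2, "tz": 0.6, "rz": -0.1}, {"tx": -5.6, "ty": -4.4, "tz": 1.2, "rz": -0.2}, {"tx": -8.4, "ty": -6.6, "tz": 1.8, "rz": -0.266}, {"tx": -11.2, "ty": -8.8, "tz": 2.4, "rz": -0.266}, {"tx": -14, "ty": -11, "tz": 3.0, "rz": -0.266}]' --claw 8.0 --squeeze 20

```text
schema error: expected keys tx, ty, tz, rx, ry, rz
```

```bash
cat >> h.py <<'E'
def goto(x,y,z,yaw=0):
    # desired: tool z down, tool x=(-cos,-sin), y=(-sin?...) yaw about world z from x=(-1,0,0),y=(0,1,0)
    o=robot.get_obs(); R=Ro.from_quat(o["tool_rot"]).as_matrix()
    Rd=Ro.from_euler("z",yaw).as_matrix()@np.diag([-1,1,-1.])
    d=R.T@(np.array([x,y,z])-o["position"])*100
    r=Ro.from_matrix(R.T@Rd).as_rotvec()
    print("t",round(o["time"],2),"pos",np.round(o["position"],4),"F",np.round(o["ft_force"],1),"w",round(o["grip_width"],4))
    print("-> t(cm)",np.round(d,2),"r",np.round(r,3),"dist",round(np.linalg.norm(d),1), "q",np.round(o["q"],2))
E
python3 -c "
from h import *
goto(.415,.262,.15)"
```

```text
t 1.15 pos [0.1635 0.6032 0.2225] F [ 0.4 -0.  -0.2] w 0.0869
-> t(cm) [-33.2  -26.35   7.25] r [-0.    -0.    -0.265] dist 43.0 q [ 1.13  0.53  1.43  0.    1.18 -0.18]
```

Emit:
send_rows --deltas '[{"tx": -3.0, "ty": -2.4, "tz": 0.6, "rx": 0, "ry": 0, "rz": -0.1}, {"tx": -6.0, "ty": -4.8, "tz": 1.2, "rx": 0, "ry": 0, "rz": -0.2}, {"tx": -9.0, "ty": -7.2, "tz": 1.8, "rx": 0, "ry": 0, "rz": -0.265}, {"tx": -12.0, "ty": -9.6, "tz": 2.4, "rx": 0, "ry": 0, "rz": -0.265}, {"tx": -15.0, "ty": -12.0, "tz": 3.0, "rx": 0, "ry": 0, "rz": -0.265}]' --claw 8.0 --squeeze 20

```text
time: 1.57
position: [0.2776, 0.4469, 0.1925]
tool_rot: [-0.001, 1.0, 0.0, 0.0]
ft_force: [0.0, 0.4, -0.7]
grip_width: 0.0803
```

```bash
python3 -c "
from h import *
goto(.415,.262,.15)"
```

```text
t 1.57 pos [0.2776 0.4469 0.1925] F [ 0.   0.4 -0.7] w 0.0803
-> t(cm) [-13.72 -18.51   4.25] r [0.    0.001 0.001] dist 23.4 q [ 0.8   0.44  1.71 -0.    0.99 -0.77]
```

Emit:
send_rows --deltas '[{"tx": -2.3, "ty": -3.1, "tz": 0.7, "rx": 0, "ry": 0, "rz": 0}, {"tx": -4.6, "ty": -6.2, "tz": 1.4, "rx": 0, "ry": 0, "rz": 0}, {"tx": -6.9, "ty": -9.3, "tz": 2.1, "rx": 0, "ry": 0, "rz": 0}, {"tx": -9.2, "ty": -12.4, "tz": 2.8, "rx": 0, "ry": 0, "rz": 0}, {"tx": -11.5, "ty": -15.5, "tz": 3.5, "rx": 0, "ry": 0, "rz": 0}]'

```text
time: 1.98
position: [0.393, 0.2917, 0.1576]
tool_rot: [-0.0, 1.0, 0.0, 0.0]
ft_force: [-0.3, -0.3, -0.7]
grip_width: 0.0802
```

Emit:
send_rows --deltas '[{"tx": -2.2, "ty": -3.0, "tz": 0.7, "rx": 0, "ry": 0, "rz": 0}, {"tx": -2.2, "ty": -3.0, "tz": 0.7, "rx": 0, "ry": 0, "rz": 0}]'

```text
time: 2.15
position: [0.4184, 0.2587, 0.1498]
tool_rot: [0.003, 1.0, -0.001, 0.001]
ft_force: [-0.1, -0.2, 0.2]
grip_width: 0.0803
```

```bash
cat >> h.py <<'E'
def shot(n,name):
    c=cam(n); cv2.imwrite(f"pics/{name}.png",c["color"][:,:,::-1]); return c
def circ(c,m,ztop,tol=.004):
    """centre of the top-face rim via convex hull: points near ztop, min enclosing circle"""
    P=maskpts(c,m); P=P[abs(P[:,2]-ztop)<tol]
    (x,y),r=cv2.minEnclosingCircle(np.float32(P[:,:2]*1000))
    return np.round([x,y,r],1),len(P),np.round(np.median(P[:,2]),4)
E
python3 - <<'E'
from h import *
goto(.415,.262,.15)
c=shot("wrist","w1")
for l in ["slim_wheel","short_spindle"]:
    for d in robot.outline_of(l,"wrist"):
        if d["p"]<.2: continue
        P=maskpts(c,d["pixels"]); print(l,round(d["p"],2),np.round(d["xy"]),len(P),np.round(P.min(0),3),np.round(P.max(0),3))
        if l=="slim_wheel": print(circ(c,d["pixels"],.018))
E
```

```text
t 2.15 pos [0.4184 0.2587 0.1498] F [-0.1 -0.2  0.2] w 0.0803
-> t(cm) [ 0.34  0.32 -0.02] r [-0.001  0.002 -0.006] dist 0.5 q [ 0.33  0.46  1.84 -0.    0.84 -1.24]
slim_wheel 0.77 [289. 200.] 1925 [0.387 0.239 0.001] [0.441 0.291 0.018]
(array([414.3, 265. ,  27.7]), 1830, np.float64(0.0161))
short_spindle 0.95 [340. 314.] 713 [ 0.428  0.299 -0.003] [0.594 0.358 0.193]
short_spindle 0.79 [445. 234.] 1898 [ 0.435  0.414 -0.004] [0.491 0.472 0.033]
short_spindle 0.57 [185. 345.] 428 [ 0.429  0.134 -0.004] [0.623 0.215 0.201]
short_spindle 0.32 [286. 187.] 2035 [ 0.387  0.237 -0.004] [0.441 0.292 0.018]
```

View pics/w1.png

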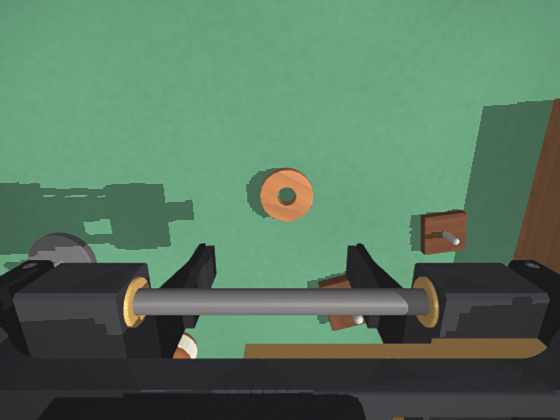

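Emit:
send_rows --deltas '[{"tx": 0.3, "ty": 0.5, "tz": 3.0, "rx": 0, "ry": 0, "rz": 0}, {"tx": 0.3, "ty": 0.5, "tz": 7.0, "rx": 0, "ry": 0, "rz": 0}, {"tx": 0.3, "ty": 0.5, "tz": 11, "rx": 0, "ry": 0, "rz": 0}, {"tx": 0.3, "ty": 0.5, "tz": 11, "rx": 0, "ry": 0, "rz": 0}, {"tx": 0.3, "ty": 0.5, "tz": 11, "rx": 0, "ry": 0, "rz": 0}]'

```text
time: 2.72
position: [0.4081, 0.2686, 0.0388]
tool_rot: [-0.001, 1.0, -0.001, -0.003]
ft_force: [0.4, 0.2, -0.5]
grip_width: 0.0798
```

Run:
```python
from h import *
goto(.4145,.265,.004)
c=shot("wrist","w2")
for d in robot.outline_of("slim_wheel","wrist"):
        if d["p"]<.2: continue
        print(round(d["p"],2),np.round(d["xy"]),circ(c,d["pixels"],.018))
```

```text
t 2.72 pos [0.4081 0.2686 0.0388] F [ 0.4  0.2 -0.5] w 0.0798
-> t(cm) [-0.66 -0.35  3.47] r [-0.002 -0.007  0.003] dist 3.6 q [ 0.35  0.67  1.91  0.    0.57 -1.22]
0.92 [278. 256.] (array([415. , 264.6,  28. ]), 4046, np.float64(0.016))
```

View pics/w2.png

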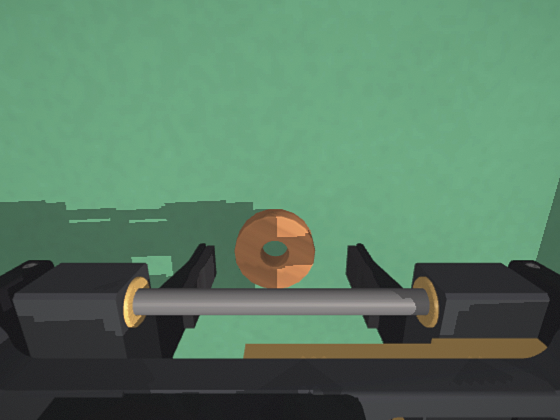

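Emit:
send_rows --deltas '[{"tx": -0.65, "ty": -0.4, "tz": 0, "rx": 0, "ry": 0, "rz": 0}, {"tx": -0.65, "ty": -0.4, "tz": 1.0, "rx": 0, "ry": 0, "rz": 0}, {"tx": -0.65, "ty": -0.4, "tz": 1.0, "rx": 0, "ry": 0, "rz": 0}, {"tx": -0.65, "ty": -0.4, "tz": 1.0, "rx": 0, "ry": 0, "rz": 0}]'

```text
time: 3.15
position: [0.4181, 0.2642, 0.0316]
tool_rot: [0.0, 1.0, 0.0, 0.001]
ft_force: [-0.9, 0.5, -0.7]
grip_width: 0.0801
```

Run:
```python
from h import *
goto(.415,.2645,.004)
```

```text
t 3.15 pos [0.4181 0.2642 0.0316] F [-0.9  0.5 -0.7] w 0.0801
-> t(cm) [0.31 0.03 2.76] r [ 0.001  0.002 -0.   ] dist 2.8 q [ 0.34  0.68  1.9   0.    0.55 -1.23]
```

```bash
cat >> h.py <<'E'
def avg(n=6):
    A=[];Q=[]
    for i in range(n):
        robot.camera("side"); o=robot.get_obs(); A.append(o["position"]);Q.append(o["tool_rot"])
    A=np.array(A); print("avg",np.round(A.mean(0),4),"sd",np.round(A.std(0),4)); return A.mean(0)
E
python3 - <<'E'
from h import *
avg(8)
o=robot.get_obs(); print(o["q"],o["joint_velocities"],o["time"])
E
```

```text
avg [0.4175 0.2641 0.0309] sd [0.0001 0.     0.0003]
[ 3.37618987e-01  6.85937420e-01  1.90201126e+00  2.10097706e-05
  5.53695281e-01 -1.23341322e+00] [-0.00082909  0.00216717  0.00024183 -0.00034258  0.00106502 -0.00012946] 3.55
```

Emit:
send_rows --deltas '[{"tx": 0.25, "ty": 0, "tz": 1.3, "rx": 0, "ry": 0, "rz": 0}, {"tx": 0.25, "ty": 0, "tz": 2.6, "rx": 0, "ry": 0, "rz": 0}, {"tx": 0.25, "ty": 0, "tz": 2.6, "rx": 0, "ry": 0, "rz": 0}, {"tx": 0.25, "ty": 0, "tz": 2.6, "rx": 0, "ry": 0, "rz": 0}]'

```text
time: 3.88
position: [0.4144, 0.264, 0.0041]
tool_rot: [-0.0, 1.0, -0.0, -0.001]
ft_force: [-0.2, 0.8, -0.4]
grip_width: 0.0798
```

Run:
```python
from h import *
avg(3);goto(.415,.2645,.004)
```

```text
avg [0.4151 0.2642 0.0048] sd [0.0002 0.0001 0.0002]
t 4.03 pos [0.4153 0.2643 0.005 ] F [ 0.  -0.3 -0.5] w 0.0798
-> t(cm) [0.03 0.02 0.1 ] r [0.    0.001 0.   ] dist 0.1 q [ 0.34  0.74  1.91  0.    0.49 -1.23]
```

Well placed; close.

Emit:
send_rows --deltas '[{"tx": 0, "ty": 0, "tz": 0, "rx": 0, "ry": 0, "rz": 0}, {"tx": 0, "ty": 0, "tz": 0, "rx": 0, "ry": 0, "rz": 0}, {"tx": 0, "ty": 0, "tz": 0, "rx": 0, "ry": 0, "rz": 0}, {"tx": 0, "ty": 0, "tz": 0, "rx": 0, "ry": 0, "rz": 0}, {"tx": 0, "ty": 0, "tz": 0, "rx": 0, "ry": 0, "rz": 0}]' --claw 4.5 --squeeze 20

```text
time: 4.45
position: [0.415, 0.2642, 0.0047]
tool_rot: [-0.0, 1.0, 0.0, 0.0]
ft_force: [0.4, -1.0, 1.2]
grip_width: 0.0556
```

Emit:
send_rows --deltas '[{"tx": 0, "ty": 0, "tz": -2.5, "rx": 0, "ry": 0, "rz": 0}, {"tx": 0, "ty": 0, "tz": -5, "rx": 0, "ry": 0, "rz": 0}, {"tx": 0, "ty": 0, "tz": -7.5, "rx": 0, "ry": 0, "rz": 0}, {"tx": 0, "ty": 0, "tz": -10, "rx": 0, "ry": 0, "rz": 0}, {"tx": 0, "ty": 0, "tz": -10, "rx": 0, "ry": 0, "rz": 0}]'

```text
time: 4.87
position: [0.4174, 0.2652, 0.1084]
tool_rot: [-0.0, 1.0, 0.001, 0.004]
ft_force: [0.4, 1.8, -1.3]
grip_width: 0.0552
```

Run:
```python
from h import *
c=shot("wrist","w3")
goto(.5465,.340,.105)
for d in robot.outline_of("slim_wheel","wrist"):
        if d["p"]<.2: continue
        P=maskpts(c,d["pixels"]);print(round(d["p"],2),np.round(d["xy"]),P.min(0),P.max(0),np.median(P,0))
```

```text
t 4.92 pos [0.4165 0.2648 0.1067] F [0.1 0.2 0. ] w 0.0559
-> t(cm) [-13.     7.51   0.25] r [0.002 0.005 0.   ] dist 15.0 q [ 0.34  0.54  1.87  0.    0.73 -1.23]
0.7 [282. 253.] [0.38954341 0.23843338 0.1024621 ] [0.42969333 0.29327921 0.12163927] [0.40801935 0.26573739 0.11945146]
```

View pics/w3.png

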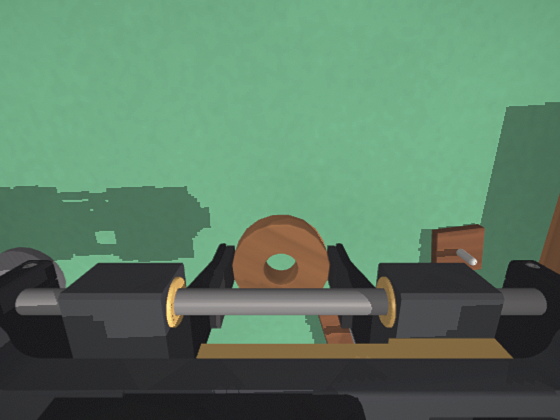

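```bash
python3 - <<'E'
from h import *
A={"short":(.5465,.34,.022,.05),"tall":(.4965,.005,.025,.08)}
for n in ("scene","side"):
    c=cam(n); print(n,"cam at",np.round(-c["R"].T@c["t"],2))
    v,u=np.nonzero(c["z_map"]>0); P=world(c,np.c_[u,v])
    for k,(x,y,lo,hi) in A.items():
        near=(np.hypot(P[:,0]-x,P[:,1]-y)<.03)
        s=near&(P[:,2]>lo)&(P[:,2]<hi); print(k,"post",s.sum(),np.round(np.median(P[s],0),4),np.round(P[s].min(0),3),np.round(P[s].max(0),3))
        foot=(np.hypot(P[:,0]-x,P[:,1]-y)<.06)&(P[:,2]>.006)&(P[:,2]<.018)
        print("foot",foot.sum(),(np.percentile(P[foot],2,axis=0)+np.percentile(P[foot],98,axis=0))/2)
        cc=np.array([np.r_[u[s].mean(),v[s].mean()]]); print(np.round(cc))
        img=c["color"][:,:,::-1]; q=proj(c,[[x,y,.02]])[0].astype(int)
        cv2.imwrite(f"pics/crop_{n}_{k}.png",cv2.resize(img[q[1]-30:q[1]+30,q[0]-40:q[0]+40],None,fx=6,fy=6,interpolation=cv2.INTER_NEAREST))
E
cd pics; python3 -c "
import cv2,numpy as np
a=[cv2.imread(f'crop_{n}_{k}.png') for n in ('scene','side') for k in ('short','tall')]
m=np.vstack([np.hstack(a[:2]),np.hstack(a[2:])]);cv2.imwrite('crops1.png',cv2.resize(m,(800,600)))"
```

```text
scene cam at [1.13 0.6  0.7 ]
short post 37 [0.5512 0.3425 0.0378] [0.544 0.338 0.023] [0.554 0.348 0.047]
foot 567 [0.54870856 0.34398192 0.0123286 ]
[[377. 272.]]
tall post 52 [0.4992 0.0084 0.0553] [0.492 0.003 0.025] [0.503 0.012 0.076]
foot 298 [0.49711818 0.0067422  0.00946156]
[[289. 193.]]
side cam at [ 0.3  -0.74  0.58]
short post 25 [0.5425 0.3372 0.0337] [0.538 0.334 0.022] [0.549 0.343 0.048]
foot 227 [0.54322368 0.33558538 0.01120025]
[[236. 161.]]
tall post 76 [0.4925 0.0019 0.0499] [ 0.488 -0.001  0.026] [0.499 0.009 0.075]
foot 396 [0.49316785 0.00374213 0.00867457]
[[252. 217.]]
```

View pics/crops1.png

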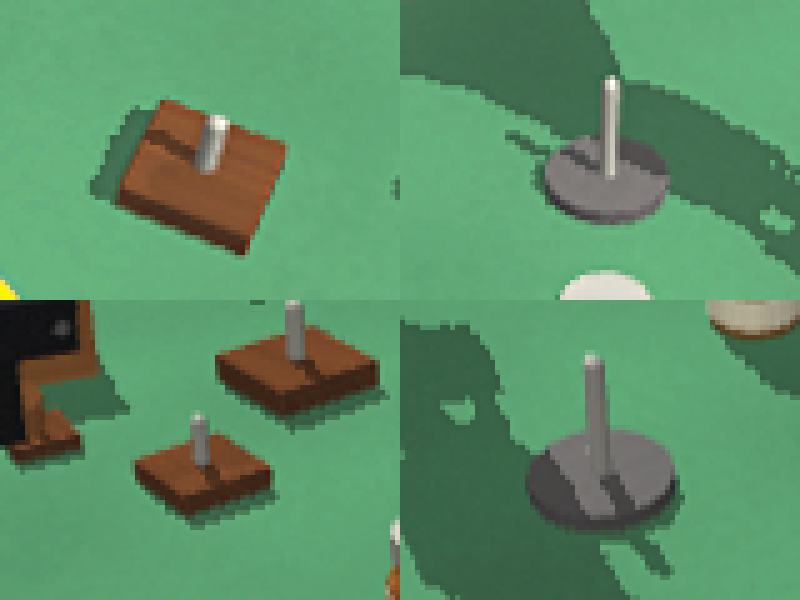

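Emit:
send_rows --deltas '[{"tx": -3.6, "ty": 1.5, "tz": -0.4, "rx": 0, "ry": 0, "rz": 0}, {"tx": -7.2, "ty": 3.0, "tz": -0.8, "rx": 0, "ry": 0, "rz": 0}, {"tx": -10.8, "ty": 4.5, "tz": -1.2, "rx": 0, "ry": 0, "rz": 0}, {"tx": -14.4, "ty": 6.0, "tz": -1.6, "rx": 0, "ry": 0, "rz": 0}, {"tx": -18, "ty": 7.5, "tz": -2.0, "rx": 0, "ry": 0, "rz": 0}]'

```text
time: 5.48
position: [0.5953, 0.3393, 0.1223]
tool_rot: [-0.0, 1.0, -0.001, -0.002]
ft_force: [0.6, 0.6, -0.9]
grip_width: 0.0556
```

Emit:
send_rows --deltas '[{"tx": 0, "ty": 0, "tz": 0, "rx": 0, "ry": 0, "rz": 0}, {"tx": 0, "ty": 0, "tz": 0, "rx": 0, "ry": 0, "rz": 0}, {"tx": 0, "ty": 0, "tz": 0, "rx": 0, "ry": 0, "rz": 0}]'

```text
time: 5.73
position: [0.5928, 0.3384, 0.1219]
tool_rot: [-0.0, 1.0, -0.001, -0.003]
ft_force: [-0.3, 0.4, -1.0]
grip_width: 0.0558
```

```bash
cat >> h.py <<'E'
def post(c,x,y,lo,hi,r=.025,ft=(.006,.018)):
    v,u=np.nonzero(c["z_map"]>0); P=world(c,np.c_[u,v]); D=np.hypot(P[:,0]-x,P[:,1]-y)
    s=(D<r)&(P[:,2]>lo)&(P[:,2]<hi)
    C=-c["R"].T@c["t"]
    if s.sum()<3: print("post none"); return
    m=np.median(P[s],0); d=C[:2]-m[:2]; d/=np.linalg.norm(d)
    print("post n",s.sum(),"med",np.round(m,4),"centre~",np.round(m[:2]-.004*d,4))
E
python3 - <<'E'
from h import *
c=shot("wrist","w4"); goto(.5455,.341,.13)
print(proj(c,[[.5455,.341,.048],[.5455,.341,.016]]))
post(c,.5455,.341,.022,.05)
E
```

```text
t 5.78 pos [0.5923 0.3383 0.1222] F [-0.7 -1.3  0.1] w 0.0555
-> t(cm) [ 4.68  0.27 -0.75] r [-0.002 -0.006  0.   ] dist 4.8 q [ 0.36  0.72  1.36  0.    1.07 -1.22]
[[283.61591012 163.20739759]
 [283.33349047 158.0152719 ]]
post n 151 med [0.545  0.3421 0.0439] centre~ [0.549  0.3425]
```

View pics/w4.png

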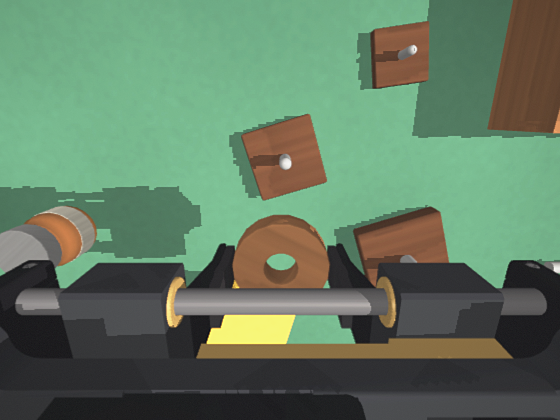

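Emit:
send_rows --deltas '[{"tx": 2.4, "ty": 0.2, "tz": 1.5, "rx": 0, "ry": 0, "rz": 0}, {"tx": 4.7, "ty": 0.35, "tz": 3.5, "rx": 0, "ry": 0, "rz": 0}, {"tx": 4.7, "ty": 0.35, "tz": 5, "rx": 0, "ry": 0, "rz": 0}, {"tx": 4.7, "ty": 0.35, "tz": 5, "rx": 0, "ry": 0, "rz": 0}, {"tx": 4.7, "ty": 0.35, "tz": 5, "rx": 0, "ry": 0, "rz": 0}]'

```text
time: 6.2
position: [0.5462, 0.3421, 0.0737]
tool_rot: [-0.0, 1.0, -0.001, -0.001]
ft_force: [0.9, 0.1, -0.9]
grip_width: 0.0556
```

Run:
```python
from h import *
avg(4);c=shot("wrist","w5"); goto(.5455,.3418,.02)
```

```text
avg [0.5488 0.3428 0.0755] sd [0.0006 0.0001 0.0004]
t 6.45 pos [0.5492 0.3429 0.0758] F [-0.3 -0.2 -0.2] w 0.0557
-> t(cm) [ 0.39 -0.11  5.58] r [ 0.001  0.003 -0.   ] dist 5.6 q [ 0.39  0.74  1.49 -0.    0.92 -1.18]
```

View pics/w5.png

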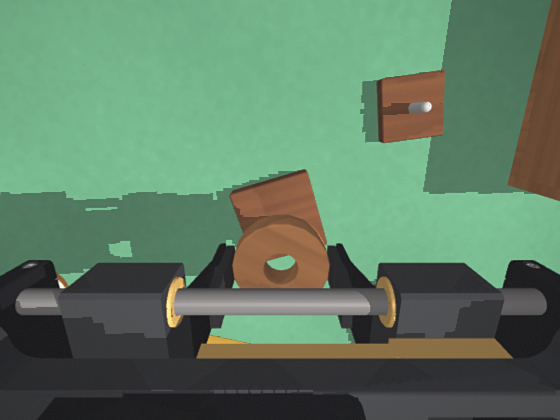

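Emit:
send_rows --deltas '[{"tx": 0.35, "ty": -0.1, "tz": 0.0, "rx": 0, "ry": 0, "rz": 0}, {"tx": 0.35, "ty": -0.1, "tz": 1.2, "rx": 0, "ry": 0, "rz": 0}, {"tx": 0.35, "ty": -0.1, "tz": 2.4, "rx": 0, "ry": 0, "rz": 0}, {"tx": 0.35, "ty": -0.1, "tz": 3.6, "rx": 0, "ry": 0, "rz": 0}, {"tx": 0.35, "ty": -0.1, "tz": 4.5, "rx": 0, "ry": 0, "rz": 0}]'

```text
time: 6.87
position: [0.5434, 0.3412, 0.0272]
tool_rot: [-0.0, 1.0, -0.001, -0.001]
ft_force: [-0.7, 0.3, -0.3]
grip_width: 0.0556
```

Run:
```python
from h import *
avg(5);c=shot("wrist","w6"); goto(.5455,.3418,.02)
```

```text
avg [0.5434 0.3412 0.0275] sd [0.0009 0.0004 0.0013]
t 7.17 pos [0.5448 0.3418 0.0297] F [0.5 0.8 0.9] w 0.0557
-> t(cm) [-0.06 -0.    0.97] r [0.    0.001 0.   ] dist 1.0 q [ 0.39  0.8   1.51 -0.    0.83 -1.18]
```

View pics/w6.png

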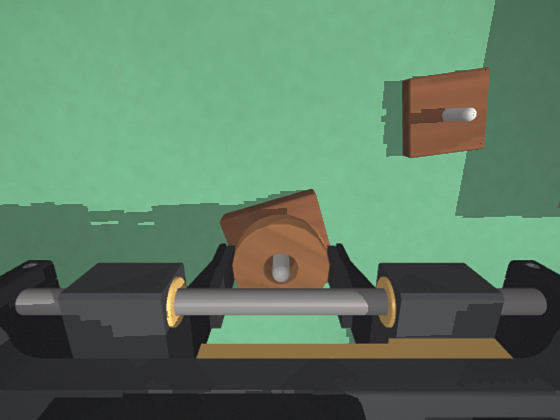

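The post shows in the bore at (281,266). I'll lower the wheel to contact.

Emit:
send_rows --deltas '[{"tx": 0, "ty": 0, "tz": 0.4, "rx": 0, "ry": 0, "rz": 0}, {"tx": 0, "ty": 0, "tz": 0.7, "rx": 0, "ry": 0, "rz": 0}, {"tx": 0, "ty": 0, "tz": 0.9, "rx": 0, "ry": 0, "rz": 0}, {"tx": 0, "ty": 0, "tz": 0.9, "rx": 0, "ry": 0, "rz": 0}, {"tx": 0, "ty": 0, "tz": 0.9, "rx": 0, "ry": 0, "rz": 0}]'

```text
time: 7.58
position: [0.5445, 0.3418, 0.0208]
tool_rot: [-0.0, 1.0, 0.0, 0.0]
ft_force: [0.2, -0.3, 1.1]
grip_width: 0.0556
```

Run:
```python
from h import *
avg(4); goto(.5455,.3418,.02)
```

```text
avg [0.5445 0.3417 0.0208] sd [0. 0. 0.]
t 7.78 pos [0.5445 0.3417 0.0208] F [-0.7  0.3  1.3] w 0.0557
-> t(cm) [-0.1   0.01  0.08] r [0. 0. 0.] dist 0.1 q [ 0.39  0.81  1.52 -0.    0.81 -1.18]
```

Emit:
send_rows --deltas '[{"tx": 0, "ty": 0, "tz": 0, "rx": 0, "ry": 0, "rz": 0}, {"tx": 0, "ty": 0, "tz": 0, "rx": 0, "ry": 0, "rz": 0}, {"tx": 0, "ty": 0, "tz": 0, "rx": 0, "ry": 0, "rz": 0}, {"tx": 0, "ty": 0, "tz": 0, "rx": 0, "ry": 0, "rz": 0}]' --claw 7.4

```text
time: 8.12
position: [0.5443, 0.3416, 0.0203]
tool_rot: [-0.0, 1.0, -0.0, -0.0]
ft_force: [0.4, -0.3, -0.0]
grip_width: 0.0718
```

Emit:
send_rows --deltas '[{"tx": 0, "ty": 0, "tz": -2, "rx": 0, "ry": 0, "rz": 0}, {"tx": 0, "ty": 0, "tz": -5, "rx": 0, "ry": 0, "rz": 0}, {"tx": 0, "ty": 0, "tz": -8, "rx": 0, "ry": 0, "rz": 0}, {"tx": 0, "ty": 0, "tz": -11, "rx": 0, "ry": 0, "rz": 0}, {"tx": 0, "ty": 0, "tz": -13, "rx": 0, "ry": 0, "rz": 0}]'

```text
time: 8.53
position: [0.5454, 0.3421, 0.1534]
tool_rot: [-0.0, 1.0, 0.001, 0.002]
ft_force: [1.5, -0.2, 0.2]
grip_width: 0.074
```

Run:
```python
from h import *
c=shot("wrist","w7"); goto(.436,-.2445,.15)
for d in robot.outline_of("slim_wheel","wrist"):
        if d["p"]<.2: continue
        P=maskpts(c,d["pixels"]);print(round(d["p"],2),np.round(d["xy"]),P.min(0),P.max(0))
        P=P[P[:,2]>.03];print(np.median(P,0), np.linalg.lstsq(np.c_[P[:,:2],np.ones(len(P))],P[:,2],rcond=None)[0])
```

```text
t 8.58 pos [0.5475 0.3431 0.1572] F [0.4 0.6 1.8] w 0.074
-> t(cm) [ 11.18 -58.76   0.38] r [0.004 0.009 0.   ] dist 59.8 q [ 0.39  0.63  1.45 -0.    1.06 -1.18]
0.78 [279. 192.] [ 0.51670037  0.31481465 -0.00296126] [0.58441247 0.36926283 0.04473468]
[0.54270981 0.34210313 0.03207356] [7.57298328e-04 5.12512248e-05 3.16527829e-02]
```

View pics/w7.png

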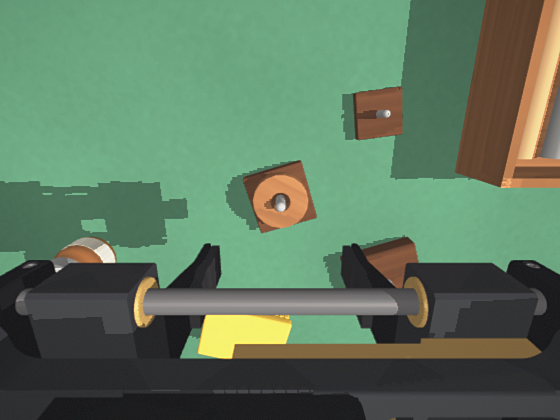

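Emit:
send_rows --deltas '[{"tx": 0.7, "ty": -3.9, "tz": 0, "rx": 0, "ry": 0, "rz": 0}, {"tx": 1.4, "ty": -7.8, "tz": 0, "rx": 0, "ry": 0, "rz": 0}, {"tx": 2.1, "ty": -11.7, "tz": 0, "rx": 0, "ry": 0, "rz": 0}, {"tx": 2.8, "ty": -15.6, "tz": 0, "rx": 0, "ry": 0, "rz": 0}, {"tx": 3.5, "ty": -19.5, "tz": 0, "rx": 0, "ry": 0, "rz": 0}]' --claw 6.0

```text
time: 9.05
position: [0.5079, 0.1452, 0.1494]
tool_rot: [-0.001, 1.0, -0.0, -0.001]
ft_force: [1.4, -0.1, 0.4]
grip_width: 0.0607
```

Emit:
send_rows --deltas '[{"tx": 0.7, "ty": -3.9, "tz": 0, "rx": 0, "ry": 0, "rz": 0}, {"tx": 1.4, "ty": -7.8, "tz": 0, "rx": 0, "ry": 0, "rz": 0}, {"tx": 2.1, "ty": -11.7, "tz": 0, "rx": 0, "ry": 0, "rz": 0}, {"tx": 2.8, "ty": -15.6, "tz": 0, "rx": 0, "ry": 0, "rz": 0}, {"tx": 3.5, "ty": -19.5, "tz": 0, "rx": 0, "ry": 0, "rz": 0}]'

```text
time: 9.47
position: [0.4731, -0.0498, 0.1496]
tool_rot: [-0.0, 1.0, 0.0, -0.001]
ft_force: [1.2, 0.4, -0.8]
grip_width: 0.0604
```

Emit:
send_rows --deltas '[{"tx": 0.8, "ty": -3.9, "tz": 0, "rx": 0, "ry": 0, "rz": 0}, {"tx": 1.6, "ty": -7.8, "tz": 0, "rx": 0, "ry": 0, "rz": 0}, {"tx": 2.4, "ty": -11.7, "tz": 0, "rx": 0, "ry": 0, "rz": 0}, {"tx": 3.2, "ty": -15.6, "tz": 0, "rx": 0, "ry": 0, "rz": 0}, {"tx": 4.0, "ty": -19.5, "tz": 0, "rx": 0, "ry": 0, "rz": 0}]'

```text
time: 9.88
position: [0.4331, -0.2447, 0.1495]
tool_rot: [0.0, 1.0, 0.001, -0.001]
ft_force: [0.6, 0.4, 0.6]
grip_width: 0.0598
```

Run:
```python
from h import *
avg(4)
c=shot("wrist","w8"); goto(.436,-.2445,.011)
for d in robot.outline_of("flange","wrist"):
        if d["p"]<.2: continue
        print(round(d["p"],2),np.round(d["xy"]),circ(c,d["pixels"],.026,.003),circ(c,d["pixels"],.008,.004))
```

```text
avg [ 0.4339 -0.2482  0.1498] sd [0.0003 0.0036 0.0002]
t 10.13 pos [ 0.4335 -0.2424  0.1496] F [ 0.  -0.1 -0.4] w 0.0601
-> t(cm) [-0.28 -0.24 13.86] r [ 0.002 -0.002 -0.001] dist 13.9 q [-0.74  0.47  1.82  0.    0.86 -2.31]
0.82 [281. 191.] (array([ 433.3, -242.6,   16.7]), 481, np.float64(0.0241)) (array([ 433.5, -242.3,   29.6]), 1403, np.float64(0.0061))
```

View pics/w8.png

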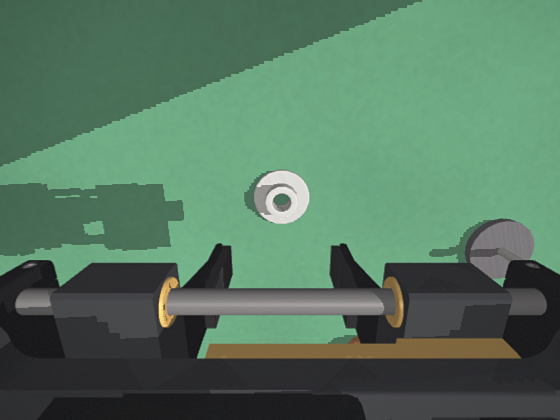

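Emit:
send_rows --deltas '[{"tx": 0, "ty": 0, "tz": 3.5, "rx": 0, "ry": 0, "rz": 0}, {"tx": 0, "ty": 0, "tz": 7, "rx": 0, "ry": 0, "rz": 0}, {"tx": 0, "ty": 0, "tz": 10, "rx": 0, "ry": 0, "rz": 0}, {"tx": 0, "ty": 0, "tz": 11, "rx": 0, "ry": 0, "rz": 0}, {"tx": 0, "ty": 0, "tz": 11, "rx": 0, "ry": 0, "rz": 0}]'

```text
time: 10.6
position: [0.4332, -0.2403, 0.0383]
tool_rot: [-0.001, 1.0, 0.002, -0.003]
ft_force: [0.4, -0.5, 0.2]
grip_width: 0.0599
```

Run:
```python
from h import *
avg(5)
c=shot("wrist","w9"); goto(.4333,-.2425,.0115)
for d in robot.outline_of("flange","wrist"):
        if d["p"]<.2: continue
        print(round(d["p"],2),np.round(d["xy"]),circ(c,d["pixels"],.026,.003),circ(c,d["pixels"],.008,.004))
```

```text
avg [ 0.4352 -0.2429  0.0413] sd [0.0006 0.0009 0.0008]
t 10.9 pos [ 0.4355 -0.2439  0.0421] F [-0.7 -0.2  1.4] w 0.0601
-> t(cm) [0.23 0.15 3.06] r [-0.002  0.002  0.001] dist 3.1 q [-0.73  0.67  1.89  0.    0.59 -2.31]
0.67 [282. 229.] (array([ 433.8, -242.8,   16.9]), 1122, np.float64(0.024)) (array([ 433.5, -242.5,   29.8]), 2956, np.float64(0.0061))
```

Emit:
send_rows --deltas '[{"tx": 0.1, "ty": 0, "tz": 1, "rx": 0, "ry": 0, "rz": 0}, {"tx": 0.1, "ty": 0, "tz": 2, "rx": 0, "ry": 0, "rz": 0}, {"tx": 0.1, "ty": 0, "tz": 2.7, "rx": 0, "ry": 0, "rz": 0}, {"tx": 0.1, "ty": 0, "tz": 2.7, "rx": 0, "ry": 0, "rz": 0}, {"tx": 0.1, "ty": 0, "tz": 2.7, "rx": 0, "ry": 0, "rz": 0}]'

```text
time: 11.37
position: [0.4329, -0.2429, 0.0126]
tool_rot: [0.0, 1.0, 0.001, -0.001]
ft_force: [0.5, 0.8, -0.1]
grip_width: 0.0602
```

Run:
```python
from h import *
avg(5); goto(.4335,-.2425,.0115)
```

```text
avg [ 0.4335 -0.2434  0.0134] sd [0.0002 0.0001 0.0003]
t 11.62 pos [ 0.4337 -0.2435  0.0137] F [ 0.1  0.5 -0.2] w 0.0601
-> t(cm) [0.02 0.1  0.22] r [-0.  0.  0.] dist 0.2 q [-0.74  0.72  1.9  -0.    0.52 -2.31]
```

Emit:
send_rows --deltas '[{"tx": 0, "ty": 0.1, "tz": 0.25, "rx": 0, "ry": 0, "rz": 0}, {"tx": 0, "ty": 0.1, "tz": 0.25, "rx": 0, "ry": 0, "rz": 0}, {"tx": 0, "ty": 0.1, "tz": 0.25, "rx": 0, "ry": 0, "rz": 0}]'

```text
time: 11.87
position: [0.4335, -0.2422, 0.011]
tool_rot: [-0.0, 1.0, 0.0, -0.0]
ft_force: [-0.5, -1.1, 0.3]
grip_width: 0.0602
```

Emit:
send_rows --deltas '[{"tx": 0, "ty": 0, "tz": 0, "rx": 0, "ry": 0, "rz": 0}, {"tx": 0, "ty": 0, "tz": 0, "rx": 0, "ry": 0, "rz": 0}, {"tx": 0, "ty": 0, "tz": 0, "rx": 0, "ry": 0, "rz": 0}, {"tx": 0, "ty": 0, "tz": 0, "rx": 0, "ry": 0, "rz": 0}, {"tx": 0, "ty": 0, "tz": 0, "rx": 0, "ry": 0, "rz": 0}]' --claw 2.0 --squeeze 45

```text
time: 12.28
position: [0.4336, -0.2425, 0.0111]
tool_rot: [-0.0, 1.0, -0.0, 0.0]
ft_force: [-0.6, 2.0, -0.9]
grip_width: 0.0346
```

Run:
```python
from h import *
avg(3); goto(.4335,-.2425,.0105)
```

```text
avg [ 0.4336 -0.2424  0.0111] sd [0. 0. 0.]
t 12.43 pos [ 0.4336 -0.2424  0.0111] F [-0.3 -0.8  0.4] w 0.0325
-> t(cm) [ 0.01 -0.01  0.06] r [-0.  0.  0.] dist 0.1 q [-0.74  0.73  1.9  -0.    0.51 -2.31]
```

Emit:
send_rows --deltas '[{"tx": 0, "ty": 0, "tz": -2, "rx": 0, "ry": 0, "rz": 0}, {"tx": 0, "ty": 0, "tz": -4.5, "rx": 0, "ry": 0, "rz": 0}, {"tx": 0, "ty": 0, "tz": -7.5, "rx": 0, "ry": 0, "rz": 0}, {"tx": 0, "ty": 0, "tz": -10, "rx": 0, "ry": 0, "rz": 0}, {"tx": 0, "ty": 0, "tz": -12, "rx": 0, "ry": 0, "rz": 0}]'

```text
time: 12.85
position: [0.4334, -0.2422, 0.1324]
tool_rot: [-0.0, 1.0, -0.0, 0.0]
ft_force: [0.1, -0.3, -3.0]
grip_width: 0.0332
```

Run:
```python
from h import *
avg(3); goto(.55,.0055,.135)
c=shot("wrist","w10")
for d in robot.outline_of("flange","wrist"):
        if d["p"]<.2: continue
        P=maskpts(c,d["pixels"]);print(round(d["p"],2),np.round(d["xy"]),P.min(0),P.max(0))
```

```text
avg [ 0.4347 -0.2433  0.1336] sd [0.0005 0.0004 0.0014]
t 13.0 pos [ 0.434  -0.2427  0.1319] F [-0.2  0.1 -2.9] w 0.0331
-> t(cm) [-11.6   24.82  -0.33] r [-0.002  0.002  0.   ] dist 27.4 q [-0.74  0.5   1.84  0.    0.8  -2.31]
0.84 [281. 243.] [ 0.40438567 -0.29438628 -0.00375797] [ 0.50960992 -0.19042638  0.14656815]
0.6 [508. 248.] [ 0.3986523  -0.16425362 -0.00272391] [0.53031047 0.04499547 0.20156041]
```

View pics/w10.png

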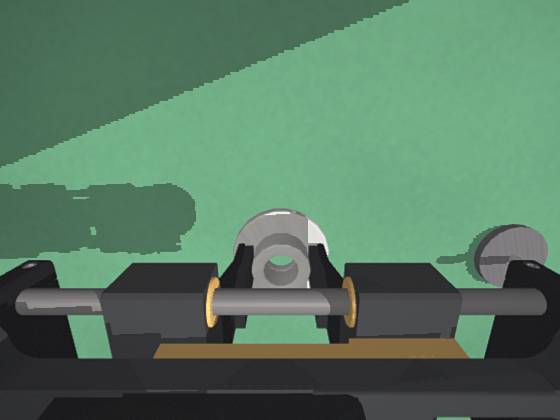

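Emit:
send_rows --deltas '[{"tx": -1.7, "ty": 3.5, "tz": 0, "rx": 0, "ry": 0, "rz": 0}, {"tx": -3.4, "ty": 7.0, "tz": 0, "rx": 0, "ry": 0, "rz": 0}, {"tx": -5.1, "ty": 10.5, "tz": 0, "rx": 0, "ry": 0, "rz": 0}, {"tx": -6.8, "ty": 14, "tz": 0, "rx": 0, "ry": 0, "rz": 0}, {"tx": -8.5, "ty": 17.5, "tz": 0, "rx": 0, "ry": 0, "rz": 0}]'

```text
time: 13.52
position: [0.5175, -0.0653, 0.1288]
tool_rot: [0.0, 1.0, 0.001, -0.002]
ft_force: [1.1, -0.4, -2.8]
grip_width: 0.033
```

Emit:
send_rows --deltas '[{"tx": -1.7, "ty": 3.5, "tz": 0, "rx": 0, "ry": 0, "rz": 0}, {"tx": -3.1, "ty": 7.3, "tz": 0, "rx": 0, "ry": 0, "rz": 0}, {"tx": -3.1, "ty": 7.3, "tz": 0, "rx": 0, "ry": 0, "rz": 0}, {"tx": -3.1, "ty": 7.3, "tz": 0, "rx": 0, "ry": 0, "rz": 0}]'

```text
time: 13.85
position: [0.5484, 0.0083, 0.1287]
tool_rot: [-0.003, 1.0, 0.0, -0.002]
ft_force: [-0.1, -0.8, -3.0]
grip_width: 0.0328
```

Run:
```python
from h import *
avg(4); c=shot("wrist","w11"); goto(.495,.0055,.1)
post(c,.495,.0055,.025,.08); post(c,.495,.0055,.065,.08)
v,u=np.nonzero(c["z_map"]>0); P=world(c,np.c_[u,v]); s=(np.hypot(P[:,0]-.495,P[:,1]-.0055)<.05)&(abs(P[:,2]-.01)<.004)
print(cv2.minEnclosingCircle(np.float32(P[s][:,:2]*1000)))
```

```text
avg [0.5481 0.0055 0.1294] sd [0.0002 0.0008 0.0004]
t 14.1 pos [0.5487 0.0043 0.1303] F [ 0.1 -0.3 -3.3] w 0.0332
-> t(cm) [5.36 0.1  3.04] r [ 0.    -0.002 -0.002] dist 6.2 q [-0.2   0.55  1.71 -0.    0.88 -1.76]
post n 204 med [0.4941 0.0054 0.0718] centre~ [0.4981 0.0054]
post n 148 med [0.4954 0.0054 0.0726] centre~ [0.4994 0.0054]
((495.89825439453125, 5.555797576904297), 35.89046859741211)
```

View pics/w11.png

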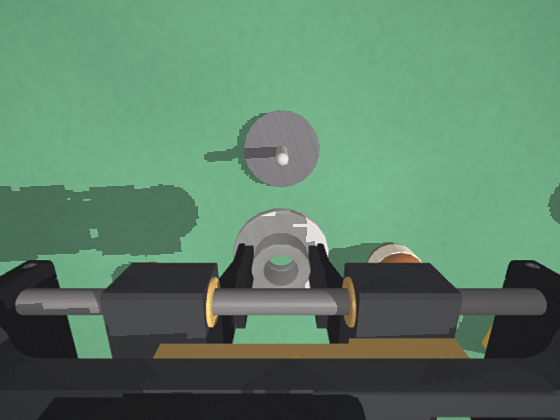

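Emit:
send_rows --deltas '[{"tx": 2.6, "ty": 0, "tz": 0.5, "rx": 0, "ry": 0, "rz": 0}, {"tx": 5.25, "ty": 0, "tz": 1.5, "rx": 0, "ry": 0, "rz": 0}, {"tx": 5.25, "ty": 0, "tz": 2.5, "rx": 0, "ry": 0, "rz": 0}, {"tx": 5.25, "ty": 0, "tz": 2.5, "rx": 0, "ry": 0, "rz": 0}, {"tx": 5.25, "ty": 0, "tz": 2.5, "rx": 0, "ry": 0, "rz": 0}]'

```text
time: 14.52
position: [0.4973, 0.0045, 0.106]
tool_rot: [0.001, 1.0, -0.0, 0.0]
ft_force: [1.1, -0.5, -2.7]
grip_width: 0.033
```

Run:
```python
from h import *
avg(6); goto(.4955,.0055,.022); c=shot("wrist","w12")
```

```text
avg [0.4984 0.0049 0.1066] sd [0.0003 0.0003 0.0001]
t 14.82 pos [0.4979 0.0054 0.1065] F [ 0.1 -0.6 -3.7] w 0.033
-> t(cm) [0.26 0.01 8.45] r [-0.     0.002  0.   ] dist 8.5 q [-0.21  0.54  1.86  0.    0.74 -1.78]
```

View pics/w12.png

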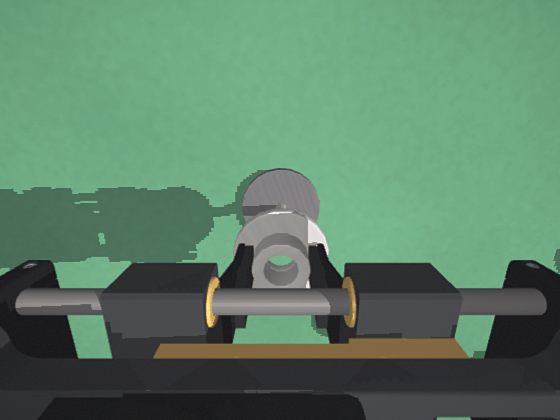

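Emit:
send_rows --deltas '[{"tx": 0.25, "ty": 0, "tz": 0, "rx": 0, "ry": 0, "rz": 0}, {"tx": 0.25, "ty": 0, "tz": 1, "rx": 0, "ry": 0, "rz": 0}, {"tx": 0.25, "ty": 0, "tz": 2, "rx": 0, "ry": 0, "rz": 0}, {"tx": 0.25, "ty": 0, "tz": 3, "rx": 0, "ry": 0, "rz": 0}, {"tx": 0.25, "ty": 0, "tz": 3.8, "rx": 0, "ry": 0, "rz": 0}]'

```text
time: 15.28
position: [0.4938, 0.0058, 0.0664]
tool_rot: [-0.0, 1.0, 0.0, -0.001]
ft_force: [0.3, -0.4, -2.5]
grip_width: 0.0327
```

Run:
```python
from h import *
avg(6); goto(.4955,.0055,.022); c=shot("wrist","w13")
```

```text
avg [0.4939 0.0058 0.0669] sd [0.0007 0.0001 0.001 ]
t 15.58 pos [0.4948 0.0056 0.0681] F [ 0.2  0.5 -1.9] w 0.0332
-> t(cm) [-0.07 -0.01  4.61] r [-0.  0.  0.] dist 4.6 q [-0.21  0.61  1.88 -0.    0.64 -1.79]
```

View pics/w13.png

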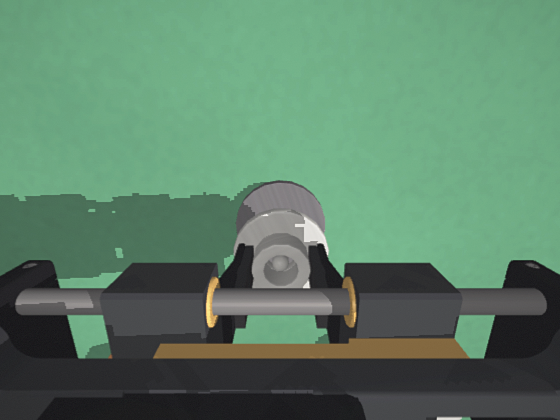

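Emit:
send_rows --deltas '[{"tx": 0, "ty": 0, "tz": 1.2, "rx": 0, "ry": 0, "rz": 0}, {"tx": 0, "ty": 0, "tz": 2.4, "rx": 0, "ry": 0, "rz": 0}, {"tx": 0, "ty": 0, "tz": 3.4, "rx": 0, "ry": 0, "rz": 0}, {"tx": 0, "ty": 0, "tz": 4.0, "rx": 0, "ry": 0, "rz": 0}, {"tx": 0, "ty": 0, "tz": 4.0, "rx": 0, "ry": 0, "rz": 0}]'

```text
time: 16.05
position: [0.4939, 0.0058, 0.0271]
tool_rot: [-0.0, 1.0, 0.0, -0.001]
ft_force: [0.1, -0.3, -2.9]
grip_width: 0.033
```

Run:
```python
from h import *
avg(6); goto(.4955,.0055,.021)
```

```text
avg [0.4947 0.0056 0.0282] sd [0.0003 0.0001 0.0003]
t 16.35 pos [0.4949 0.0056 0.0286] F [-0.1 -0.2 -3.1] w 0.0332
-> t(cm) [-0.06 -0.01  0.76] r [-0.     0.001  0.   ] dist 0.8 q [-0.21  0.69  1.9  -0.    0.55 -1.79]
```

Emit:
send_rows --deltas '[{"tx": 0, "ty": 0, "tz": 0.3, "rx": 0, "ry": 0, "rz": 0}, {"tx": 0, "ty": 0, "tz": 0.5, "rx": 0, "ry": 0, "rz": 0}, {"tx": 0, "ty": 0, "tz": 0.7, "rx": 0, "ry": 0, "rz": 0}, {"tx": 0, "ty": 0, "tz": 0.7, "rx": 0, "ry": 0, "rz": 0}, {"tx": 0, "ty": 0, "tz": 0.7, "rx": 0, "ry": 0, "rz": 0}]'

```text
time: 16.77
position: [0.4946, 0.0057, 0.0211]
tool_rot: [-0.0, 1.0, -0.0, 0.0]
ft_force: [-0.1, -0.3, -0.7]
grip_width: 0.0327
```

Run:
```python
from h import *
avg(4); goto(.4955,.0055,.021)
```

```text
avg [0.4945 0.0057 0.0211] sd [0. 0. 0.]
t 16.97 pos [0.4945 0.0057 0.0211] F [ 0.1 -0.2 -0.6] w 0.033
-> t(cm) [-0.1  -0.02  0.01] r [-0.  0.  0.] dist 0.1 q [-0.21  0.71  1.9  -0.    0.53 -1.79]
```

Emit:
send_rows --deltas '[{"tx": 0, "ty": 0, "tz": 0, "rx": 0, "ry": 0, "rz": 0}, {"tx": 0, "ty": 0, "tz": 0, "rx": 0, "ry": 0, "rz": 0}, {"tx": 0, "ty": 0, "tz": 0, "rx": 0, "ry": 0, "rz": 0}, {"tx": 0, "ty": 0, "tz": 0, "rx": 0, "ry": 0, "rz": 0}]' --claw 6.5

```text
time: 17.3
position: [0.4947, 0.0057, 0.0211]
tool_rot: [-0.0, 1.0, -0.0, 0.0]
ft_force: [0.3, -0.2, -0.6]
grip_width: 0.0516
```

Emit:
send_rows --deltas '[{"tx": 0, "ty": 0, "tz": -2, "rx": 0, "ry": 0, "rz": 0}, {"tx": 0, "ty": 0, "tz": -5, "rx": 0, "ry": 0, "rz": 0}, {"tx": 0, "ty": 0, "tz": -8, "rx": 0, "ry": 0, "rz": 0}, {"tx": 0, "ty": 0, "tz": -11, "rx": 0, "ry": 0, "rz": 0}, {"tx": 0, "ty": 0, "tz": -14, "rx": 0, "ry": 0, "rz": 0}]'

```text
time: 17.72
position: [0.494, 0.0058, 0.1624]
tool_rot: [-0.0, 1.0, 0.0, -0.0]
ft_force: [0.2, 0.1, -0.6]
grip_width: 0.0648
```

Run:
```python
from h import *
avg(2); c=shot("wrist","w14"); goto(.64,-.135,.15)
v,u=np.nonzero(c["z_map"]>0); P=world(c,np.c_[u,v]); D=np.hypot(P[:,0]-.495,P[:,1]-.0055)
for lo,hi in ((.03,.04),(.012,.021)):
  s=(D<.04)&(P[:,2]>lo)&(P[:,2]<hi); Q=P[s]; print(s.sum(),cv2.minEnclosingCircle(np.float32(Q[:,:2]*1000)),np.median(Q[:,2]),np.round(np.linalg.lstsq(np.c_[Q[:,:2],np.ones(len(Q))],Q[:,2],rcond=None)[0],3))
for n in ("scene","side"):
    c=cam(n)
    for d in robot.outline_of("broad_wheel",n)[:2]:
        P=maskpts(c,d["pixels"]);print(n,round(d["p"],2),np.round(d["xy"]),(np.percentile(P,2,axis=0)+np.percentile(P,98,axis=0))/2)
```

```text
avg [0.4977 0.0052 0.1665] sd [0.     0.     0.0011]
t 17.87 pos [0.4962 0.0054 0.1634] F [-0.2 -0.4 -0.1] w 0.0652
-> t(cm) [-14.37 -14.04   1.45] r [-0.001  0.006  0.   ] dist 20.1 q [-0.21  0.44  1.82 -0.    0.88 -1.79]
512 ((494.4153137207031, 6.018848419189453), 16.851564407348633) 0.033977256428740256 [0.009 0.001 0.029]
1450 ((494.5021667480469, 5.906798839569092), 29.940706253051758) 0.0160479605714604 [0.002 0.    0.015]
scene 0.56 [221. 201.] [ 0.63664889 -0.13824868  0.01488463]
side 0.67 [333. 254.] [ 0.64072174 -0.1347395   0.01270584]
```

View pics/w14.png

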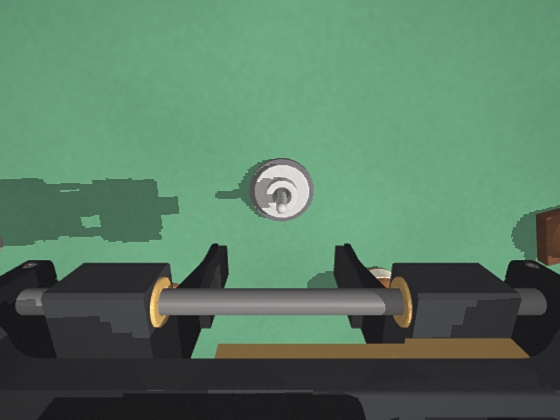

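Emit:
send_rows --deltas '[{"tx": -2.8, "ty": -2.8, "tz": 0.3, "rx": 0, "ry": 0, "rz": 0}, {"tx": -5.6, "ty": -5.6, "tz": 0.6, "rx": 0, "ry": 0, "rz": 0}, {"tx": -8.4, "ty": -8.4, "tz": 0.9, "rx": 0, "ry": 0, "rz": 0}, {"tx": -11.2, "ty": -11.2, "tz": 1.2, "rx": 0, "ry": 0, "rz": 0}, {"tx": -14, "ty": -14, "tz": 1.4, "rx": 0, "ry": 0, "rz": 0}]' --claw 7.0

```text
time: 18.48
position: [0.6344, -0.1352, 0.1445]
tool_rot: [-0.0, 1.0, 0.001, -0.002]
ft_force: [0.8, 0.6, -0.5]
grip_width: 0.0697
```

Emit:
send_rows --deltas '[{"tx": 0, "ty": 0, "tz": 3, "rx": 0, "ry": 0, "rz": 0}, {"tx": 0, "ty": 0, "tz": 6, "rx": 0, "ry": 0, "rz": 0}, {"tx": 0, "ty": 0, "tz": 8, "rx": 0, "ry": 0, "rz": 0}, {"tx": 0, "ty": 0, "tz": 8, "rx": 0, "ry": 0, "rz": 0}, {"tx": 0, "ty": 0, "tz": 8, "rx": 0, "ry": 0, "rz": 0}]'

```text
time: 18.9
position: [0.6327, -0.1337, 0.0642]
tool_rot: [-0.0, 1.0, 0.001, -0.003]
ft_force: [-0.2, -0.3, 0.9]
grip_width: 0.0699
```

Run:
```python
from h import *
avg(5); c=shot("wrist","w15"); goto(.638,-.136,.004)
for d in robot.outline_of("broad_wheel","wrist"):
        if d["p"]<.2: continue
        print(round(d["p"],2),np.round(d["xy"]),circ(c,d["pixels"],.027,.003))
```

```text
avg [ 0.6352 -0.1344  0.0679] sd [0.0006 0.0002 0.001 ]
t 19.2 pos [ 0.6355 -0.1345  0.0687] F [-0.5 -0.4 -0.3] w 0.0701
-> t(cm) [-0.23 -0.14  6.47] r [-0.001  0.003  0.001] dist 6.5 q [-0.38  0.75  1.48 -0.    0.91 -1.95]
0.89 [275. 235.] (array([ 639.5, -136.8,   22.9]), 2189, np.float64(0.026))
```

View pics/w15.png

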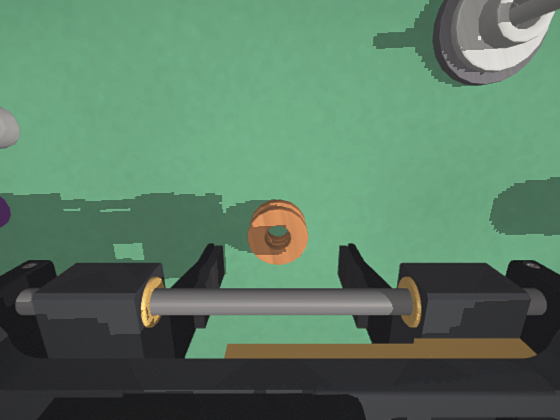

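Emit:
send_rows --deltas '[{"tx": -0.43, "ty": -0.23, "tz": 1.5, "rx": 0, "ry": 0, "rz": 0}, {"tx": -0.43, "ty": -0.23, "tz": 3, "rx": 0, "ry": 0, "rz": 0}, {"tx": -0.43, "ty": -0.23, "tz": 4.5, "rx": 0, "ry": 0, "rz": 0}, {"tx": -0.43, "ty": -0.23, "tz": 5.5, "rx": 0, "ry": 0, "rz": 0}, {"tx": -0.43, "ty": -0.23, "tz": 5.8, "rx": 0, "ry": 0, "rz": 0}]'

```text
time: 19.67
position: [0.6379, -0.1362, 0.0078]
tool_rot: [-0.0, 1.0, 0.0, -0.001]
ft_force: [-0.1, -1.1, -0.5]
grip_width: 0.0697
```

Run:
```python
from h import *
avg(6); goto(.6395,-.1368,.005)
```

```text
avg [ 0.6391 -0.1367  0.0094] sd [0.0006 0.0002 0.0008]
t 19.97 pos [ 0.6396 -0.1369  0.0101] F [-0.5  0.4 -0.1] w 0.0699
-> t(cm) [0.01 0.01 0.51] r [-0.001  0.002  0.   ] dist 0.5 q [-0.38  0.84  1.49 -0.    0.81 -1.95]
```

Emit:
send_rows --deltas '[{"tx": 0, "ty": 0, "tz": 0.4, "rx": 0, "ry": 0, "rz": 0}, {"tx": 0, "ty": 0, "tz": 0.4, "rx": 0, "ry": 0, "rz": 0}, {"tx": 0, "ty": 0, "tz": 0.4, "rx": 0, "ry": 0, "rz": 0}]'

```text
time: 20.22
position: [0.6387, -0.1366, 0.0051]
tool_rot: [-0.0, 1.0, 0.0, -0.0]
ft_force: [-0.7, -0.3, 0.3]
grip_width: 0.0699
```

Emit:
send_rows --deltas '[{"tx": 0, "ty": 0, "tz": 0, "rx": 0, "ry": 0, "rz": 0}, {"tx": 0, "ty": 0, "tz": 0, "rx": 0, "ry": 0, "rz": 0}, {"tx": 0, "ty": 0, "tz": 0, "rx": 0, "ry": 0, "rz": 0}, {"tx": 0, "ty": 0, "tz": 0, "rx": 0, "ry": 0, "rz": 0}, {"tx": 0, "ty": 0, "tz": 0, "rx": 0, "ry": 0, "rz": 0}]' --claw 3.5 --squeeze 25

```text
time: 20.63
position: [0.6388, -0.1366, 0.0051]
tool_rot: [-0.0, 1.0, -0.0, 0.0]
ft_force: [-0.1, 0.1, -0.3]
grip_width: 0.0456
```

Run:
```python
from h import *
avg(3); goto(.6395,-.1368,.005)
```

```text
avg [ 0.6388 -0.1366  0.0051] sd [0. 0. 0.]
t 20.78 pos [ 0.6388 -0.1366  0.0051] F [-0.5  0.  -0. ] w 0.0456
-> t(cm) [-0.07 -0.02  0.01] r [-0.  0.  0.] dist 0.1 q [-0.38  0.85  1.49  0.    0.81 -1.95]
```

Emit:
send_rows --deltas '[{"tx": 0, "ty": 0, "tz": -2.5, "rx": 0, "ry": 0, "rz": 0}, {"tx": 0, "ty": 0, "tz": -5.5, "rx": 0, "ry": 0, "rz": 0}, {"tx": 0, "ty": 0, "tz": -8.5, "rx": 0, "ry": 0, "rz": 0}, {"tx": 1, "ty": 1, "tz": -11, "rx": 0, "ry": 0, "rz": 0}, {"tx": 3, "ty": 3, "tz": -12, "rx": 0, "ry": 0, "rz": 0}]'

```text
time: 21.2
position: [0.6138, -0.1098, 0.1294]
tool_rot: [0.001, 1.0, -0.002, 0.006]
ft_force: [1.7, -0.1, -0.0]
grip_width: 0.0453
```

Emit:
send_rows --deltas '[{"tx": 2.8, "ty": 2.8, "tz": 0, "rx": 0, "ry": 0, "rz": 0}, {"tx": 5.6, "ty": 5.6, "tz": 0, "rx": 0, "ry": 0, "rz": 0}, {"tx": 8.4, "ty": 8.4, "tz": 0, "rx": 0, "ry": 0, "rz": 0}, {"tx": 11.2, "ty": 11.2, "tz": 0, "rx": 0, "ry": 0, "rz": 0}, {"tx": 11.2, "ty": 11.2, "tz": 0, "rx": 0, "ry": 0, "rz": 0}]'

```text
time: 21.62
position: [0.4871, 0.0107, 0.1243]
tool_rot: [-0.002, 1.0, 0.002, -0.007]
ft_force: [-0.9, -0.0, -0.3]
grip_width: 0.0456
```

Run:
```python
from h import *
avg(6); goto(.495,.0055,.095); c=shot("wrist","w16")
```

```text
avg [0.4967 0.0057 0.1253] sd [0.0024 0.0014 0.0002]
t 21.92 pos [0.4985 0.0044 0.1252] F [ 1.  -0.4 -1.1] w 0.0456
-> t(cm) [0.36 0.11 3.02] r [-0.001  0.002 -0.001] dist 3.0 q [-0.22  0.51  1.84 -0.    0.79 -1.79]
```

View pics/w16.png

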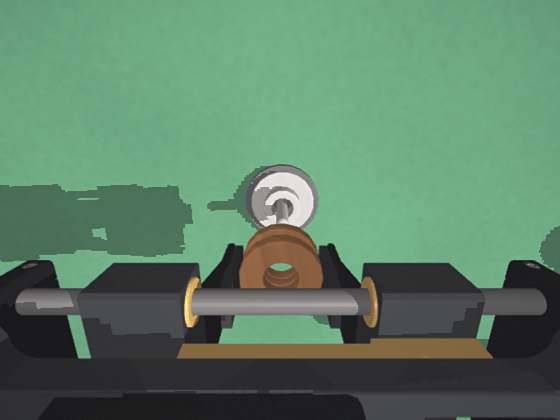

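Emit:
send_rows --deltas '[{"tx": 0.2, "ty": 0, "tz": 0.5, "rx": 0, "ry": 0, "rz": 0}, {"tx": 0.2, "ty": 0, "tz": 1.5, "rx": 0, "ry": 0, "rz": 0}, {"tx": 0.2, "ty": 0, "tz": 2.5, "rx": 0, "ry": 0, "rz": 0}, {"tx": 0.2, "ty": 0, "tz": 3.1, "rx": 0, "ry": 0, "rz": 0}, {"tx": 0.2, "ty": 0, "tz": 3.1, "rx": 0, "ry": 0, "rz": 0}]'

```text
time: 22.38
position: [0.494, 0.0051, 0.0926]
tool_rot: [0.0, 1.0, 0.0, -0.001]
ft_force: [-0.4, -0.0, -0.1]
grip_width: 0.0454
```

Run:
```python
from h import *
avg(6); goto(.495,.0055,.07); c=shot("wrist","w17")
```

```text
avg [0.4949 0.0052 0.094 ] sd [0.0003 0.     0.0004]
t 22.68 pos [0.4952 0.0053 0.0945] F [0.9 0.7 0.4] w 0.0451
-> t(cm) [0.02 0.02 2.45] r [-0.     0.001  0.   ] dist 2.4 q [-0.22  0.56  1.87 -0.    0.71 -1.79]
```

View pics/w17.png

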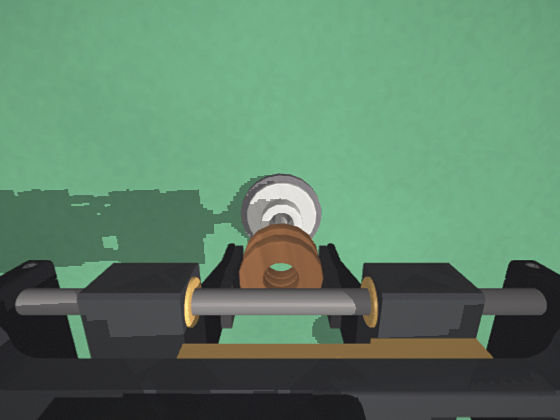

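Emit:
send_rows --deltas '[{"tx": 0, "ty": 0, "tz": 1, "rx": 0, "ry": 0, "rz": 0}, {"tx": 0, "ty": 0, "tz": 2, "rx": 0, "ry": 0, "rz": 0}, {"tx": 0, "ty": 0, "tz": 3, "rx": 0, "ry": 0, "rz": 0}, {"tx": 0, "ty": 0, "tz": 3.9, "rx": 0, "ry": 0, "rz": 0}, {"tx": 0, "ty": 0, "tz": 3.9, "rx": 0, "ry": 0, "rz": 0}]'

```text
time: 23.15
position: [0.4932, 0.0057, 0.0528]
tool_rot: [-0.0, 1.0, 0.0, -0.002]
ft_force: [-0.2, 0.5, -0.9]
grip_width: 0.045
```

Run:
```python
from h import *
avg(6); goto(.495,.0055,.041); c=shot("wrist","w18")
```

```text
avg [0.4946 0.0054 0.0546] sd [0.0005 0.0001 0.0006]
t 23.45 pos [0.4951 0.0053 0.0554] F [-0.  -0.1  0.4] w 0.0455
-> t(cm) [0.01 0.02 1.44] r [-0.     0.001  0.   ] dist 1.4 q [-0.22  0.64  1.89 -0.    0.61 -1.79]
```

View pics/w18.png

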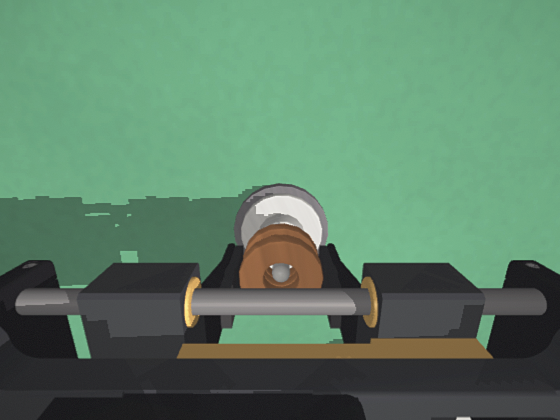

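Post is through the bore at (281,270); I'll lower it to contact.

Emit:
send_rows --deltas '[{"tx": 0, "ty": 0, "tz": 0.5, "rx": 0, "ry": 0, "rz": 0}, {"tx": 0, "ty": 0, "tz": 0.9, "rx": 0, "ry": 0, "rz": 0}, {"tx": 0, "ty": 0, "tz": 1.2, "rx": 0, "ry": 0, "rz": 0}, {"tx": 0, "ty": 0, "tz": 1.4, "rx": 0, "ry": 0, "rz": 0}, {"tx": 0, "ty": 0, "tz": 1.4, "rx": 0, "ry": 0, "rz": 0}]'

```text
time: 23.92
position: [0.4945, 0.0054, 0.041]
tool_rot: [-0.0, 1.0, 0.0, -0.0]
ft_force: [-1.1, -0.3, 1.8]
grip_width: 0.0454
```

Run:
```python
from h import *
avg(4); goto(.495,.0055,.041)
```

```text
avg [0.4945 0.0054 0.041 ] sd [0. 0. 0.]
t 24.12 pos [0.4945 0.0054 0.041 ] F [0.1 0.  2.4] w 0.0451
-> t(cm) [-0.05  0.01 -0.  ] r [ 0.    -0.001  0.   ] dist 0.0 q [-0.22  0.67  1.9  -0.    0.58 -1.79]
```

Contact at the expected height. Releasing and lifting.

Emit:
send_rows --deltas '[{"tx": 0, "ty": 0, "tz": 0, "rx": 0, "ry": 0, "rz": 0}, {"tx": 0, "ty": 0, "tz": 0, "rx": 0, "ry": 0, "rz": 0}, {"tx": 0, "ty": 0, "tz": 0, "rx": 0, "ry": 0, "rz": 0}, {"tx": 0, "ty": 0, "tz": 0, "rx": 0, "ry": 0, "rz": 0}]' --claw 6.5

```text
time: 24.45
position: [0.4949, 0.0054, 0.041]
tool_rot: [-0.0, 1.0, -0.0, 0.0]
ft_force: [-0.6, -0.6, 0.2]
grip_width: 0.0624
```

Emit:
send_rows --deltas '[{"tx": 0, "ty": 0, "tz": -2, "rx": 0, "ry": 0, "rz": 0}, {"tx": 0, "ty": 0, "tz": -4, "rx": 0, "ry": 0, "rz": 0}, {"tx": 0, "ty": 0, "tz": -7, "rx": 0, "ry": 0, "rz": 0}, {"tx": 0, "ty": 0, "tz": -10, "rx": 0, "ry": 0, "rz": 0}, {"tx": 0, "ty": 0, "tz": -12, "rx": 0, "ry": 0, "rz": 0}]'

```text
time: 24.87
position: [0.4955, 0.0052, 0.1633]
tool_rot: [-0.0, 1.0, -0.0, 0.001]
ft_force: [0.8, 0.6, -0.2]
grip_width: 0.0651
```

Run:
```python
from h import *
avg(3); c=shot("wrist","w19"); goto(.556,-.35,.14)
v,u=np.nonzero(c["z_map"]>0); P=world(c,np.c_[u,v]); D=np.hypot(P[:,0]-.495,P[:,1]-.0055)
for lo,hi in ((.058,.068),):
  s=(D<.03)&(P[:,2]>lo)&(P[:,2]<hi)&(D>.011); Q=P[s]; print(s.sum(),cv2.minEnclosingCircle(np.float32(Q[:,:2]*1000)),np.median(Q[:,2]),np.round(np.linalg.lstsq(np.c_[Q[:,:2],np.ones(len(Q))],Q[:,2],rcond=None)[0],3))
for n in ("scene","side"):
    c=cam(n)
    for d in robot.outline_of("cap",n)[:3]:
        P=maskpts(c,d["pixels"]);print(n,round(d["p"],2),np.round(d["xy"]),(np.percentile(P,2,axis=0)+np.percentile(P,98,axis=0))/2,c["color"][d["pixels"]].mean(0))
```

```text
avg [0.497  0.005  0.1643] sd [0.0008 0.0001 0.0015]
t 25.07 pos [0.4948 0.0054 0.1612] F [-0.1  0.1 -0.1] w 0.0649
-> t(cm) [ -6.11 -35.54   2.13] r [-0.     0.001  0.   ] dist 36.1 q [-0.22  0.45  1.82 -0.    0.88 -1.79]
1371 ((495.0954284667969, 5.704303741455078), 22.880550384521484) 0.06206767100214688 [0.006 0.001 0.059]
scene 0.65 [180. 171.] [ 0.62443728 -0.36819915  0.00975387] [136.68181818 107.15454545 151.80909091]
scene 0.57 [200. 165.] [ 0.56314735 -0.34126306  0.01157768] [128.45744681 139.93617021 121.20212766]
side 0.84 [346. 334.] [ 0.55547069 -0.34961093  0.01425139] [119.46268657 118.39179104 111.5       ]
side 0.53 [385. 329.] [ 0.62218577 -0.3732879   0.01317045] [126.68328446  59.50439883 147.7888563 ]
```

View pics/w19.png

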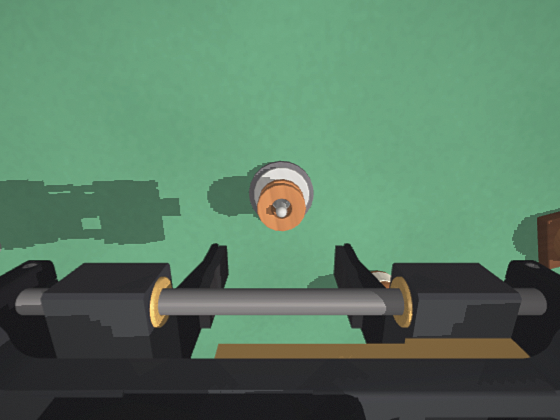

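Emit:
send_rows --deltas '[{"tx": -0.7, "ty": -3.9, "tz": 0, "rx": 0, "ry": 0, "rz": 0}, {"tx": -1.4, "ty": -7.8, "tz": 0, "rx": 0, "ry": 0, "rz": 0}, {"tx": -2.1, "ty": -11.7, "tz": 0, "rx": 0, "ry": 0, "rz": 0}, {"tx": -2.8, "ty": -15.6, "tz": 0, "rx": 0, "ry": 0, "rz": 0}, {"tx": -3.5, "ty": -19.5, "tz": 0, "rx": 0, "ry": 0, "rz": 0}]' --claw 5.0

```text
time: 25.68
position: [0.5293, -0.191, 0.1596]
tool_rot: [-0.0, 1.0, 0.001, -0.001]
ft_force: [1.4, -0.3, -0.5]
grip_width: 0.0506
```

Emit:
send_rows --deltas '[{"tx": -0.7, "ty": -3.9, "tz": 1, "rx": 0, "ry": 0, "rz": 0}, {"tx": -1.4, "ty": -7.8, "tz": 2, "rx": 0, "ry": 0, "rz": 0}, {"tx": -2.1, "ty": -11.7, "tz": 3, "rx": 0, "ry": 0, "rz": 0}, {"tx": -2.8, "ty": -15.5, "tz": 4, "rx": 0, "ry": 0, "rz": 0}, {"tx": -2.8, "ty": -15.5, "tz": 5, "rx": 0, "ry": 0, "rz": 0}]'

```text
time: 26.1
position: [0.5593, -0.3536, 0.1094]
tool_rot: [0.002, 1.0, -0.003, 0.002]
ft_force: [1.0, -0.7, 0.1]
grip_width: 0.0499
```

Run:
```python
from h import *
avg(5); c=shot("wrist","w20"); goto(.559,-.346,.005)
for d in robot.outline_of("cap","wrist"):
        if d["p"]<.2: continue
        print(round(d["p"],2),np.round(d["xy"]),circ(c,d["pixels"],.023,.003),c["color"][d["pixels"]].mean(0))
```

```text
avg [ 0.5565 -0.3445  0.1084] sd [0.0005 0.002  0.0013]
t 26.4 pos [ 0.5577 -0.3429  0.111 ] F [-0.6 -0.3  0.1] w 0.0497
-> t(cm) [-0.14 -0.32 10.6 ] r [ 0.001 -0.001  0.002] dist 10.6 q [-0.72  0.7   1.44  0.    1.   -2.29]
0.68 [275. 211.] (array([ 560.1, -347. ,   15.6]), 876, np.float64(0.022)) [202.97156398 201.40758294 197.24739336]
0.63 [252. 271.] (array([ 623.4, -370.1,   14.8]), 495, np.float64(0.0219)) [148.35968379  78.90513834 174.41501976]
```

View pics/w20.png

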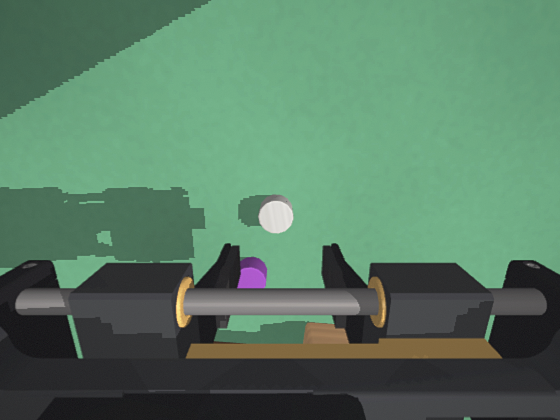

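Emit:
send_rows --deltas '[{"tx": -0.3, "ty": -0.35, "tz": 2, "rx": 0, "ry": 0, "rz": 0}, {"tx": -0.3, "ty": -0.35, "tz": 4.5, "rx": 0, "ry": 0, "rz": 0}, {"tx": -0.3, "ty": -0.35, "tz": 7, "rx": 0, "ry": 0, "rz": 0}, {"tx": -0.3, "ty": -0.35, "tz": 7, "rx": 0, "ry": 0, "rz": 0}, {"tx": -0.3, "ty": -0.35, "tz": 7, "rx": 0, "ry": 0, "rz": 0}]'

```text
time: 26.87
position: [0.5603, -0.3465, 0.0406]
tool_rot: [-0.001, 1.0, 0.001, -0.001]
ft_force: [1.1, 0.8, 0.0]
grip_width: 0.0501
```

Run:
```python
from h import *
avg(6); c=shot("wrist","w21"); goto(.560,-.347,.006)
for d in robot.outline_of("cap","wrist"):
        if d["p"]<.2: continue
        print(round(d["p"],2),np.round(d["xy"]),circ(c,d["pixels"],.023,.003),c["color"][d["pixels"]].mean(0))
```

```text
avg [ 0.5619 -0.3485  0.0429] sd [0.0003 0.0005 0.0004]
t 27.22 pos [ 0.5616 -0.3486  0.0426] F [-0.6 -0.4  1.2] w 0.0499
-> t(cm) [0.16 0.17 3.65] r [-0.002  0.002  0.   ] dist 3.7 q [-0.72  0.8   1.46  0.    0.88 -2.3 ]
0.91 [281. 240.] (array([ 560.2, -347.1,   15.9]), 1565, np.float64(0.0221)) [149.75813721 149.44717076 145.54932399]
```

View pics/w21.png

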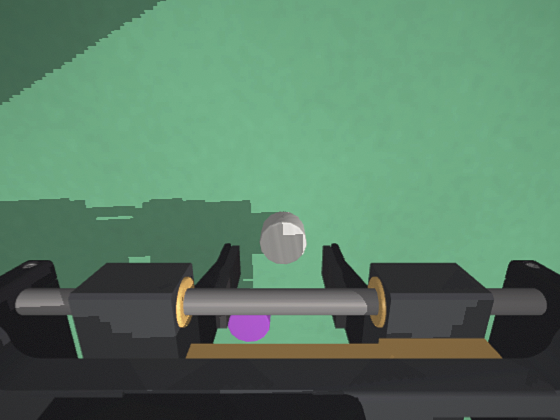

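Emit:
send_rows --deltas '[{"tx": 0.12, "ty": 0.12, "tz": 1.2, "rx": 0, "ry": 0, "rz": 0}, {"tx": 0.12, "ty": 0.12, "tz": 2.4, "rx": 0, "ry": 0, "rz": 0}, {"tx": 0.12, "ty": 0.12, "tz": 3.4, "rx": 0, "ry": 0, "rz": 0}, {"tx": 0.12, "ty": 0.12, "tz": 3.4, "rx": 0, "ry": 0, "rz": 0}, {"tx": 0.12, "ty": 0.12, "tz": 3.4, "rx": 0, "ry": 0, "rz": 0}]'

```text
time: 27.68
position: [0.5587, -0.3461, 0.0052]
tool_rot: [-0.0, 1.0, 0.001, -0.001]
ft_force: [-0.6, 0.3, 0.4]
grip_width: 0.0502
```

Run:
```python
from h import *
avg(5); goto(.560,-.347,.006)
```

```text
avg [ 0.5598 -0.347   0.0069] sd [0.0003 0.0002 0.0005]
t 27.93 pos [ 0.56   -0.3472  0.0075] F [ 0.7  0.2 -0.9] w 0.05
-> t(cm) [0.   0.02 0.15] r [-0.001  0.001  0.   ] dist 0.2 q [-0.72  0.85  1.47 -0.    0.82 -2.3 ]
```

Emit:
send_rows --deltas '[{"tx": 0, "ty": 0, "tz": 0, "rx": 0, "ry": 0, "rz": 0}, {"tx": 0, "ty": 0, "tz": 0, "rx": 0, "ry": 0, "rz": 0}, {"tx": 0, "ty": 0, "tz": 0, "rx": 0, "ry": 0, "rz": 0}, {"tx": 0, "ty": 0, "tz": 0, "rx": 0, "ry": 0, "rz": 0}, {"tx": 0, "ty": 0, "tz": 0, "rx": 0, "ry": 0, "rz": 0}]' --claw 2.0 --squeeze 35

```text
time: 28.35
position: [0.5597, -0.347, 0.0073]
tool_rot: [-0.0, 1.0, -0.0, 0.0]
ft_force: [-0.0, -0.3, 1.1]
grip_width: 0.0313
```

Emit:
send_rows --deltas '[{"tx": 0, "ty": 0, "tz": -2, "rx": 0, "ry": 0, "rz": 0}, {"tx": 0, "ty": 0, "tz": -5, "rx": 0, "ry": 0, "rz": 0}, {"tx": 0, "ty": 0, "tz": -8, "rx": 0, "ry": 0, "rz": 0}, {"tx": 0, "ty": 0, "tz": -11, "rx": 0, "ry": 0, "rz": 0}, {"tx": 0, "ty": 0, "tz": -14, "rx": 0, "ry": 0, "rz": 0}]'

```text
time: 28.77
position: [0.5592, -0.3465, 0.148]
tool_rot: [-0.0, 1.0, 0.0, -0.0]
ft_force: [-0.2, -0.1, -0.4]
grip_width: 0.0309
```

Run:
```python
from h import *
avg(5); c=shot("wrist","w22"); goto(.495,.0055,.125)
```

```text
avg [ 0.561  -0.348   0.1505] sd [0.0014 0.0012 0.0032]
t 29.07 pos [ 0.5586 -0.3459  0.1455] F [-0.2  0.8 -1.7] w 0.0309
-> t(cm) [ 6.35 35.14  2.15] r [ 0.002 -0.003  0.   ] dist 35.8 q [-0.72  0.66  1.41  0.    1.07 -2.3 ]
```

View pics/w22.png

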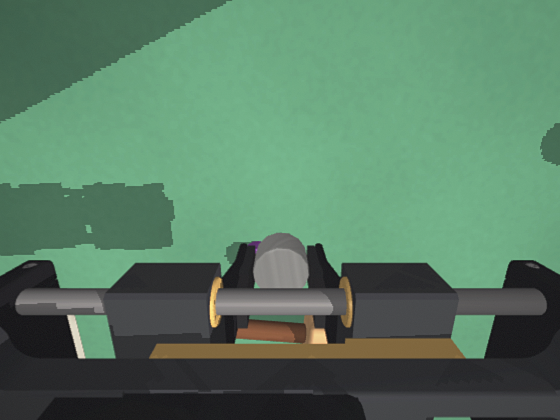

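Emit:
send_rows --deltas '[{"tx": 0.7, "ty": 3.9, "tz": 0, "rx": 0, "ry": 0, "rz": 0}, {"tx": 1.4, "ty": 7.8, "tz": 0, "rx": 0, "ry": 0, "rz": 0}, {"tx": 2.1, "ty": 11.7, "tz": 0, "rx": 0, "ry": 0, "rz": 0}, {"tx": 2.8, "ty": 15.6, "tz": 0, "rx": 0, "ry": 0, "rz": 0}, {"tx": 3.5, "ty": 19.5, "tz": 0, "rx": 0, "ry": 0, "rz": 0}]'

```text
time: 29.48
position: [0.5226, -0.1498, 0.1451]
tool_rot: [0.0, 1.0, 0.001, -0.002]
ft_force: [0.1, 0.6, -1.5]
grip_width: 0.0309
```

Emit:
send_rows --deltas '[{"tx": 0.7, "ty": 3.9, "tz": 0, "rx": 0, "ry": 0, "rz": 0}, {"tx": 1.4, "ty": 7.8, "tz": 0, "rx": 0, "ry": 0, "rz": 0}, {"tx": 2.1, "ty": 11.7, "tz": 0, "rx": 0, "ry": 0, "rz": 0}, {"tx": 3.0, "ty": 15.7, "tz": 0, "rx": 0, "ry": 0, "rz": 0}, {"tx": 3.0, "ty": 15.7, "tz": 0, "rx": 0, "ry": 0, "rz": 0}]'

```text
time: 29.9
position: [0.4888, 0.012, 0.1451]
tool_rot: [-0.003, 1.0, 0.002, -0.005]
ft_force: [-0.5, -0.2, -1.3]
grip_width: 0.0309
```

Run:
```python
from h import *
avg(7); c=shot("wrist","w23"); goto(.495,.0055,.1)
```

```text
avg [0.494  0.0054 0.1461] sd [0.0014 0.0018 0.0004]
t 30.3 pos [0.495  0.0038 0.1468] F [-0.1  0.5 -0.1] w 0.0307
-> t(cm) [0.   0.17 4.68] r [-0.    -0.    -0.002] dist 4.7 q [-0.22  0.47  1.83 -0.    0.84 -1.79]
```

View pics/w23.png

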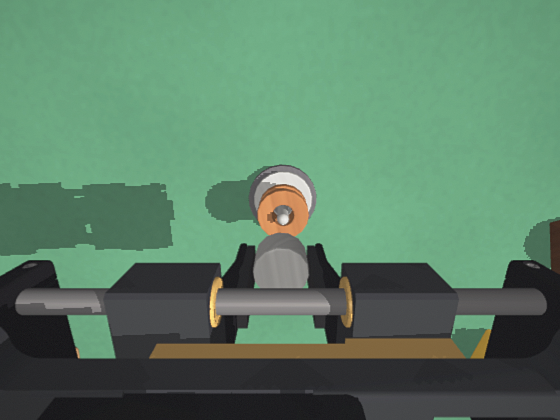

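Emit:
send_rows --deltas '[{"tx": 0, "ty": 0.05, "tz": 1.3, "rx": 0, "ry": 0, "rz": 0}, {"tx": 0, "ty": 0.05, "tz": 2.6, "rx": 0, "ry": 0, "rz": 0}, {"tx": 0, "ty": 0.05, "tz": 3.9, "rx": 0, "ry": 0, "rz": 0}, {"tx": 0, "ty": 0.05, "tz": 4.8, "rx": 0, "ry": 0, "rz": 0}, {"tx": 0, "ty": 0.05, "tz": 4.8, "rx": 0, "ry": 0, "rz": 0}]'

```text
time: 30.72
position: [0.4936, 0.005, 0.0974]
tool_rot: [0.001, 1.0, 0.0, -0.002]
ft_force: [0.2, -0.4, -1.6]
grip_width: 0.0309
```

Run:
```python
from h import *
avg(7); c=shot("wrist","w24"); goto(.495,.0055,.071)
for n in ("scene","side"):
    c=cam(n); q=proj(c,[[.495,.0055,.07]])[0].astype(int)
    cv2.imwrite(f"pics/cr24_{n}.png",cv2.resize(c["color"][q[1]-35:q[1]+35,q[0]-40:q[0]+40,::-1],(400,350),interpolation=cv2.INTER_NEAREST))
cv2.imwrite("pics/cr24.png",np.hstack([cv2.imread(f"pics/cr24_{n}.png") for n in ("scene","side")]))
```

```text
avg [0.4949 0.0052 0.0993] sd [0.0004 0.0002 0.0005]
t 31.12 pos [0.495  0.0055 0.0996] F [ 0.3  0.3 -0.1] w 0.0311
-> t(cm) [0.   0.   2.86] r [-0.     0.001  0.   ] dist 2.9 q [-0.22  0.55  1.87 -0.    0.72 -1.79]
```

View pics/cr24.png

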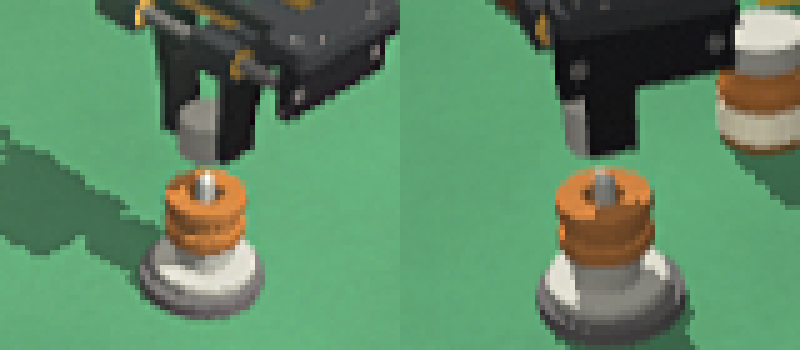

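Emit:
send_rows --deltas '[{"tx": 0, "ty": 0, "tz": 0.7, "rx": 0, "ry": 0, "rz": 0}, {"tx": 0, "ty": 0, "tz": 1.4, "rx": 0, "ry": 0, "rz": 0}, {"tx": 0, "ty": 0, "tz": 2.0, "rx": 0, "ry": 0, "rz": 0}, {"tx": 0, "ty": 0, "tz": 2.0, "rx": 0, "ry": 0, "rz": 0}, {"tx": 0, "ty": 0, "tz": 2.0, "rx": 0, "ry": 0, "rz": 0}]'

```text
time: 31.63
position: [0.494, 0.0057, 0.0782]
tool_rot: [-0.0, 1.0, 0.0, -0.001]
ft_force: [0.1, -0.3, -0.6]
grip_width: 0.0311
```

Run:
```python
from h import *
avg(6); goto(.495,.0055,.071)
```

```text
avg [0.4946 0.0056 0.079 ] sd [0.0002 0.     0.0002]
t 31.93 pos [0.4948 0.0055 0.0792] F [-0.2 -0.  -0.8] w 0.0306
-> t(cm) [-0.02 -0.    0.83] r [-0.  0.  0.] dist 0.8 q [-0.22  0.59  1.88 -0.    0.67 -1.79]
```

Emit:
send_rows --deltas '[{"tx": 0, "ty": 0, "tz": 0.3, "rx": 0, "ry": 0, "rz": 0}, {"tx": 0, "ty": 0, "tz": 0.6, "rx": 0, "ry": 0, "rz": 0}, {"tx": 0, "ty": 0, "tz": 0.8, "rx": 0, "ry": 0, "rz": 0}, {"tx": 0, "ty": 0, "tz": 0.8, "rx": 0, "ry": 0, "rz": 0}, {"tx": 0, "ty": 0, "tz": 0.8, "rx": 0, "ry": 0, "rz": 0}]'

```text
time: 32.35
position: [0.4945, 0.0056, 0.0712]
tool_rot: [-0.0, 1.0, -0.0, -0.0]
ft_force: [-0.4, 0.2, 3.4]
grip_width: 0.0313
```

Run:
```python
from h import *
avg(4); goto(.495,.0055,.071)
```

```text
avg [0.4946 0.0056 0.0712] sd [0. 0. 0.]
t 32.55 pos [0.4945 0.0056 0.0712] F [-0.4 -0.5  5. ] w 0.031
-> t(cm) [-0.05 -0.01  0.02] r [-0.  0.  0.] dist 0.1 q [-0.22  0.61  1.88 -0.    0.65 -1.79]
```

Seated at the expected height (0.0712). Releasing and lifting.

Emit:
send_rows --deltas '[{"tx": 0, "ty": 0, "tz": 0, "rx": 0, "ry": 0, "rz": 0}, {"tx": 0, "ty": 0, "tz": 0, "rx": 0, "ry": 0, "rz": 0}, {"tx": 0, "ty": 0, "tz": 0, "rx": 0, "ry": 0, "rz": 0}, {"tx": 0, "ty": 0, "tz": 0, "rx": 0, "ry": 0, "rz": 0}]' --claw 5.5

```text
time: 32.88
position: [0.4946, 0.0056, 0.0708]
tool_rot: [-0.0, 1.0, 0.0, -0.0]
ft_force: [-0.5, 0.3, 0.2]
grip_width: 0.0495
```

Emit:
send_rows --deltas '[{"tx": 0, "ty": 0, "tz": -2, "rx": 0, "ry": 0, "rz": 0}, {"tx": 0, "ty": 0, "tz": -4, "rx": 0, "ry": 0, "rz": 0}, {"tx": 0, "ty": 0, "tz": -7, "rx": 0, "ry": 0, "rz": 0}, {"tx": 0, "ty": 0, "tz": -10, "rx": 0, "ry": 0, "rz": 0}, {"tx": 0, "ty": 0, "tz": -12, "rx": 0, "ry": 0, "rz": 0}]'

```text
time: 33.3
position: [0.4953, 0.0055, 0.1933]
tool_rot: [-0.0, 1.0, -0.0, 0.001]
ft_force: [0.6, 0.8, 0.2]
grip_width: 0.055
```

Run:
```python
from h import *
avg(4); c=shot("wrist","w25"); print(c["o"]["position"])
v,u=np.nonzero(c["z_map"]>0); P=world(c,np.c_[u,v]); D=np.hypot(P[:,0]-.495,P[:,1]-.0055)
for lo,hi in ((.08,.1),(.056,.07),(.012,.022)):
  s=(D<.035)&(P[:,2]>lo)&(P[:,2]<hi); Q=P[s]; print(s.sum(),cv2.minEnclosingCircle(np.float32(Q[:,:2]*1000)),np.median(Q[:,2]),np.round(np.linalg.lstsq(np.c_[Q[:,:2],np.ones(len(Q))],Q[:,2],rcond=None)[0],3))
L=[]
for n in ("scene","side"):
    c=shot(n,"end_"+n)
    for X in ([.495,.0055,.05],[.5455,.3418,.03]):
        q=proj(c,[X])[0].astype(int)
        L.append(cv2.resize(c["color"][q[1]-30:q[1]+30,q[0]-40:q[0]+40,::-1],(400,300),interpolation=cv2.INTER_NEAREST))
    for l in ("jar","tin","mallet"):
        for d in robot.outline_of(l,n)[:1]:
            P=maskpts(c,d["pixels"]);print(n,l,np.round((np.percentile(P,3,axis=0)+np.percentile(P,97,axis=0))/2,3))
cv2.imwrite("pics/end.png",np.vstack([np.hstack(L[:2]),np.hstack(L[2:])]))
```

```text
avg [0.4962 0.0053 0.1935] sd [0.0012 0.0002 0.0019]
[0.49445094 0.00559793 0.19106018]
853 ((495.1216735839844, 5.8219475746154785), 15.91054630279541) 0.0859319568602778 [0.035 0.    0.069]
608 ((495.2554931640625, 5.624330520629883), 23.03754425048828) 0.06201408546800749 [0.007 0.003 0.059]
642 ((494.12066650390625, 5.848865509033203), 29.6839656829834) 0.016033029470122327 [ 0.006 -0.002  0.013]
scene jar [0.625 0.129 0.035]
scene tin [0.713 0.303 0.022]
scene mallet [ 0.721 -0.371  0.029]
side jar [0.628 0.151 0.031]
side tin [0.701 0.293 0.02 ]
side mallet [ 0.711 -0.383  0.028]
```

View pics/end.png

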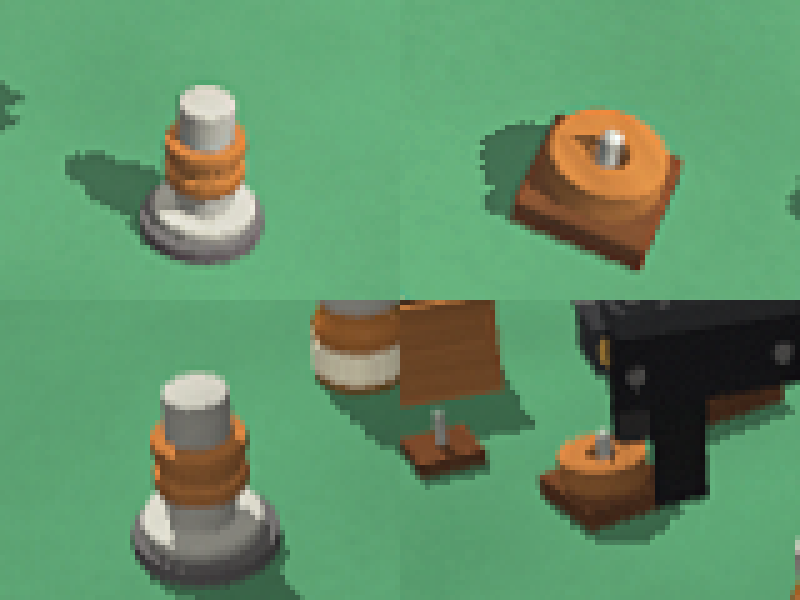

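View pics/end_scene.png

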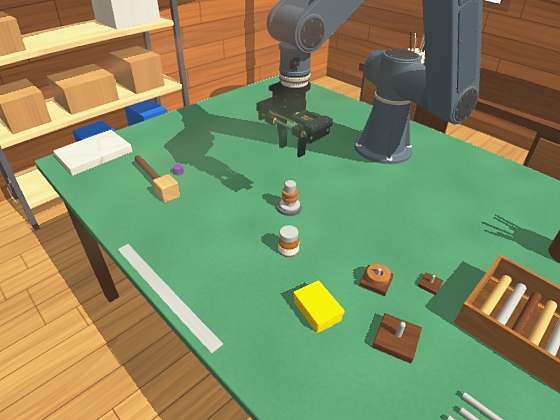

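```bash
python3 -c "
from rig import robot
print(robot.hand_in())"
```

```text
the job is handed in; nothing more can be done
None
```

The job is done and handed in at about 34 s of the 120 s allowed. The slim wheel is on the middle-sized short spindle. The tall spindle carries the flange (hub up), then the broad wheel, then the steel cap.

**Last checks:**
- **Seating:** The measured heights match full seating once the depth camera's steady 2 mm low reading is allowed for:

| Part | Measured top (mm) | Expected top (mm) |
|---|---|---|
| Flange disc | 16 | 18 |
| Broad wheel | 62 | 64 |
| Cap | 86 | 88 |
| Slim wheel | 32 | 34 |

- **Alignment:** The tall stack is centred within about 1 mm. The wheels and flange lie flat. The slope fit on the cap's top came out at 0.035, which I put down to points on its side getting into the fit, as the pictures show it level.
- **Bystanders:** The scene camera shows the jar, tin and mallet within 1 mm of where they started.

**Disagreement:** The side camera's last jar reading was about 30 mm off its first one. I put this down to the gripper covering part of the jar in that view, since the scene camera shows it unmoved.

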